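# Shut down the drilling station: isolate the drill and stow its blocks

### The job

Shut the drilling station down for the night. First swing the black isolator handle on the bench round to off and leave it where the hole in its end lines up with the hole in the fixed hasp, so that my padlock's 6 mm shackle will go straight down through both 10 mm holes; only then pull the tooling drawer out to its stop. Put away every block from the drilling board, V-blocks in the drawer's left-hand bay and step blocks in its right-hand bay (left and right as the robot faces the drawer), push the drawer fully home, and leave the oil bottle, tape measure and try square where they are.

Things in the scene. Friction and masses are not known exactly. Their poses are not given: they have to be found in the camera images.
- handle (a joint): isolator handle's angle, rad: 0 = fully on (handle along the box's length), growing as it swings anticlockwise seen from above; at 1.40 (off) its padlock hole lies over the hasp's hole; it can swing on past off to a stop at 1.60. It stays where it is left; about 0.3 N m of friction, no detent
- isolator: grey isolator enclosure fixed to the bench, either on the left or on the right of the cabinet, 172 (x) x 112 (y) x 66 mm high; origin at the centre of its underside. Handle's vertical axis at x -30, y 0. A steel hasp plate 4 mm thick, 28 mm wide, lies on the cover from the axis out over the box's +y side
- handle_hub (a point): on the handle's axis, on top of its round hub (48 mm across), 102 mm above the bench; its x axis points along the handle to the hole
- handle_hole (a point): centre of the 10 mm hole in the flat steel lug at the handle's end, 98 mm from the axis, 80 mm above the bench. The black plastic lever between hub and lug is a straight bar 18 mm wide, from 24 to 83 mm from the axis, its underside 76 mm and its top 104 mm above the bench, with 10 mm of air between it and the cover
- hasp_hole (a point): centre of the 10 mm hole in the fixed steel hasp plate, 98 mm from the handle's axis, 70 mm above the bench
- drawer (a joint): how far the tooling drawer is out, m: 0 = fully home, 0.200 = out at its stop; may start up to 25 mm ajar; about 2 N of friction, no spring or catch
- cabinet: low grey steel cabinet fixed to the bench, 250 deep (x) x 300 wide (y) x 116 mm high, one drawer in its front; origin on the bench under the middle of its front edge; x points from the front to the back, the drawer slides out along -x
- drawer_handle (a point): middle of the drawer's bar handle: a dark round bar along the cabinet's y, 130 mm long, about 10 mm thick, 35 mm clear of the drawer front (centre to face), 88 mm above the bench
- left_bay (a point): centre of the floor of the drawer's left-hand bay (robot's left, cabinet's +y), 40 mm above the bench; axes as the cabinet's. The bay is 200 (x) x 117 mm (y) inside, its walls 48 mm high; the drawer front rises 60 mm above the floor. It is wholly clear of the cabinet when the drawer is at its stop. For the V-blocks. Things standing higher than 60 mm above the floor will not pass under the cabinet's top
- right_bay (a point): the same for the right-hand bay (cabinet's -y), parted from the left one by a 5 mm divider. For the step blocks
- board: thin wooden drilling board fixed to the bench, 280 (x) x 200 (y) x 6 mm, on the other side of the cabinet from the isolator; the blocks start on it; origin at the centre of its underside
- vblock_1: steel V-block, 46 (x) x 40 (y) x 34 mm (z), a 24 mm wide, 12 mm deep V groove along its x in the top; about 0.4 kg; origin at the centre of its underside. None if absent from this start
- vblock_2: steel V-block, 46 (x) x 40 (y) x 34 mm (z), a 24 mm wide, 12 mm deep V groove along its x in the top; about 0.4 kg; origin at the centre of its underside. None if absent from this start
- vblock_3: steel V-block, 46 (x) x 40 (y) x 34 mm (z), a 24 mm wide, 12 mm deep V groove along its x in the top; about 0.4 kg; origin at the centre of its underside. None if absent from this start
- stepblock_1: blackened steel step (clamping) block, a small staircase of five steps, 48 (x) x 25 (y) mm, rising 8 mm per step from 8 mm at its -x end to 40 mm at its +x end; about 0.2 kg, centre of mass 6 mm to +x and 15 mm up; origin at the centre of its underside. None if absent from this start
- stepblock_2: blackened steel step (clamping) block, a small staircase of five steps, 48 (x) x 25 (y) mm, rising 8 mm per step from 8 mm at its -x end to 40 mm at its +x end; about 0.2 kg, centre of mass 6 mm to +x and 15 mm up; origin at the centre of its underside. None if absent from this start
- stepblock_3: blackened steel step (clamping) block, a small staircase of five steps, 48 (x) x 25 (y) mm, rising 8 mm per step from 8 mm at its -x end to 40 mm at its +x end; about 0.2 kg, centre of mass 6 mm to +x and 15 mm up; origin at the centre of its underside. None if absent from this start
- oil_bottle: bystander: white bottle with black cap, 54 mm across, 150 mm high; origin at the centre of its underside
- tape_measure: bystander: grey tape measure, 62 x 36 x 60 mm high; origin at the centre of its underside
- try_square: bystander: try square lying flat on the cabinet, wooden stock 16 (x) x 75 (y) x 13 mm about its origin and a 100 x 22 mm steel blade along +x; origin at the centre of the stock's underside

How it is judged (in metres and radians):
On the way, in this order (a step that is already met when the one before it is completed fails the run):
1. the isolator handle is off: its hole within 4 mm (horizontally) of the hasp's hole (horizontal distance between handle_hole and hasp_hole below 0.004 m), for 0.3 s.
2. the drawer is out to its stop (within 6 mm), the isolator still off (value of joint drawer above 0.194 m and horizontal distance between handle_hole and hasp_hole below 0.004 m), for 0.2 s.
3. every block is in its bay, V-blocks left and step blocks right, the drawer open (x of vblock_1 in the frame of left_bay between -0.095 and 0.095 m and y of vblock_1 in the frame of left_bay between -0.05 and 0.05 m and z of vblock_1 in the frame of left_bay between -0.01 and 0.045 m and x of vblock_2 in the frame of left_bay between -0.095 and 0.095 m and y of vblock_2 in the frame of left_bay between -0.05 and 0.05 m and z of vblock_2 in the frame of left_bay between -0.01 and 0.045 m and x of vblock_3 in the frame of left_bay between -0.095 and 0.095 m and y of vblock_3 in the frame of left_bay between -0.05 and 0.05 m and z of vblock_3 in the frame of left_bay between -0.01 and 0.045 m and x of stepblock_1 in the frame of right_bay between -0.095 and 0.095 m and y of stepblock_1 in the frame of right_bay between -0.05 and 0.05 m and z of stepblock_1 in the frame of right_bay between -0.01 and 0.045 m and x of stepblock_2 in the frame of right_bay between -0.095 and 0.095 m and y of stepblock_2 in the frame of right_bay between -0.05 and 0.05 m and z of stepblock_2 in the frame of right_bay between -0.01 and 0.045 m and x of stepblock_3 in the frame of right_bay between -0.095 and 0.095 m and y of stepblock_3 in the frame of right_bay between -0.05 and 0.05 m and z of stepblock_3 in the frame of right_bay between -0.01 and 0.045 m and value of joint drawer above 0.12 m), for 0.2 s.
At the end, for the whole second after the job is handed in: The handle's hole is within 4 mm of the hasp's hole seen from above, every V-block lies in the left-hand bay and every step block in the right-hand bay (origin within 95 mm along and 50 mm across of the bay's centre, less than 45 mm above its floor), all at rest, and the drawer is home within 5 mm (x of vblock_1 in the frame of left_bay between -0.095 and 0.095 m and y of vblock_1 in the frame of left_bay between -0.05 and 0.05 m and z of vblock_1 in the frame of left_bay between -0.01 and 0.045 m and x of vblock_2 in the frame of left_bay between -0.095 and 0.095 m and y of vblock_2 in the frame of left_bay between -0.05 and 0.05 m and z of vblock_2 in the frame of left_bay between -0.01 and 0.045 m and x of vblock_3 in the frame of left_bay between -0.095 and 0.095 m and y of vblock_3 in the frame of left_bay between -0.05 and 0.05 m and z of vblock_3 in the frame of left_bay between -0.01 and 0.045 m and x of stepblock_1 in the frame of right_bay between -0.095 and 0.095 m and y of stepblock_1 in the frame of right_bay between -0.05 and 0.05 m and z of stepblock_1 in the frame of right_bay between -0.01 and 0.045 m and x of stepblock_2 in the frame of right_bay between -0.095 and 0.095 m and y of stepblock_2 in the frame of right_bay between -0.05 and 0.05 m and z of stepblock_2 in the frame of right_bay between -0.01 and 0.045 m and x of stepblock_3 in the frame of right_bay between -0.095 and 0.095 m and y of stepblock_3 in the frame of right_bay between -0.05 and 0.05 m and z of stepblock_3 in the frame of right_bay between -0.01 and 0.045 m and horizontal distance between handle_hole and hasp_hole below 0.004 m and value of joint drawer below 0.005 m and linear speed of each of vblock_1, vblock_2, vblock_3, stepblock_1, stepblock_2, stepblock_3 below 0.03 m/s); the robot touches nothing.
It fails at once if the oil bottle is moved more than 30 mm (distance of oil_bottle from where it was at the start of the episode above 0.03 m).
It fails at once if the tape measure is moved more than 30 mm (distance of tape_measure from where it was at the start of the episode above 0.03 m).
It fails at once if the try square is moved more than 30 mm (distance of try_square from where it was at the start of the episode above 0.03 m).
Of vblock_1, vblock_2, vblock_3, stepblock_1, stepblock_2, stepblock_3 only 4 to 6 are there at a start; the rules pass over those that are not, and their reading is None.
At some moment in a run one of vblock_1, vblock_2, vblock_3, stepblock_1, stepblock_2, stepblock_3 may be knocked a few centimetres aside while the robot is not near it.
Once in a run the grip may slacken for a moment while it holds something.
It also fails if it takes over 210 s, if anything falls off the work surface, if the arm or the gripper's body presses on something with over 40 N, if the wrist force passes 120 N, or if a joint passes its speed limit or range.

### The arm

A 6-joint arm with a two-finger parallel gripper is mounted at the origin on the work surface. World frame = base frame: x ahead of the robot, y to its left, z up, the work surface at z = 0. Lengths are in mm, angles in rad, forces in N, time in s.
With the tool pointing down it reaches from about 400 to 925 mm from the base axis. Payload 12.5 kg.
Tool frame: the origin (TCP) lies midway between the tips of the shut fingers; the grasp point (between the pads) lies env.grasp_offset behind it (env.grasp_offset is the distance from the TCP to the grasp point, in mm); x points along the fingers, y is the direction in which the jaws open and shut, and the axes are right-handed (so a half turn about x gives the same grasp; the last joint's range is limited). The gripper opens to 95 mm and grips with 3 to 60 N. Pads are 20 mm wide; open, the fingers measure 119 mm over their backs; the gripper's body (75 mm by 180 mm) begins 59 mm behind the grasp point.
Start: joints at [-0.106, 0.491, 1.559, -0, 1.092, -0.106], TCP at [625.017, 0.021, 214.661] pointing down, gripper open.
Joint ranges: [-3.1, 3.1], [-0.84, 2.19], [0.05, 2.79], [-1.13, 4.28], [0.06, 2.93], [-2.69, 2.69]. Speed limits (rad/s): [2.22, 2.22, 2.79, 3.14, 3.14, 3.14].

### API

Orientations are given as [roll, pitch, yaw] about the fixed x, y, z axes, in that order (R = Rz(yaw) Ry(pitch) Rx(roll)).
In Python, from cell import env gives the robot as it stands.
- The arm moves only by the tool apply_moves, never from a script. Its arguments are lists of equal length, an entry for each row: "offset": the shift along the world's x, y, z in units of 25 mm (1.0 is 25 mm), a list of three; "yaw": the turn about the world's z in units of 6 degrees (1.0 is 6 degrees); "jaw": the closure, from -1 (fully open) to 1 (shut), so that 0 is half open. A call has 1 to 20 rows; each row is the pose to reach, as a shift and turn from the pose measured when the call began; what a row does not reach only later rows make up. A row lasts 1/8 s, in which the tool goes at most 62.5 mm and 10.7 degrees, less where a joint would pass 70% of its speed; a pose out of reach is approached as far as the arm can. A call with a gripper value outside its range is refused whole. The fingers move at their own pace and stop on an object; the grip force is fixed at half the most. Time passes only in rows, so rows that repeat a pose let the fingers close. It gives the time, the measured TCP pose, the force and the opening at its end, in the units of the state.
- env.state(): the state, without advancing time (a new reading comes with each control period).
- env.read_camera(name): name is "scene" or "side" or "wrist"; returns a dict with "frame" (480x640x3 uint8, red, green, blue), "fx", "fy", "cx", "cy" (pixels), "xyz" and "rotation" of the camera in the world; the wrist camera has in their place "hand_eye" (4x4, takes a point from camera to tool coordinates, whose origin is the TCP and whose axes are the tool frame's). Camera axes: x right, y down, z forward; pixel columns grow to the right and rows downward; lengths in mm; the calibration is good to about 2 mm. The wrist camera is an equidistant fisheye: a pixel r from the principal point sees the ray r / f radians off the axis. A picture is of the moment at which its call begins: read the wrist's pose just before it. There is no depth.
- env.job_done(): hands the job in, once; it reports no verdict.
The state is a dict: "t": time; "joints": joint angles; "qvel": joint speeds; "tau": joint torques, N m; "eef_pos": TCP position; "tcp_rot": TCP orientation; "ft_force": force on the tool from outside, world axes, zero at the start; "moment": the same for the moment, N m; "opening": opening from 0.0 (shut) to 1.0 (fully open).
Only numpy, scipy, OpenCV 4.12 (cv2) and the standard library are available. Lean on these libraries where they do the work, as an engineer would, in place of code of your own. Each camera call takes 0.05 s, during which the arm holds its last target.

## Working session

There is one attempt and no reset: what is moved stays moved. The work goes in short steps, Python scripts to look and compute and a tool call to move; the robot and the scene stay as the last step left them, time stands still between calls to the robot, and variables do not carry over. Pictures are saved under pics/ and viewed, and the job is handed in when it is done.

Besides the shell and the picture viewer there is one more tool, called after "Emit:" as name(argument=value, ...), one argument or row to a line, values as JSON. apply_moves: Moves the arm, as the interface text tells. Its arguments: {"type":"object","properties":{"offset":{"type":"array"},"yaw":{"type":"array"},"jaw":{"type":"array"}},"required":["offset","yaw","jaw"]}

```bash
ls -la; mkdir -p pics; cat > h.py <<'E'
import numpy as np, cv2
from cell import env
from scipy.spatial.transform import Rotation as R
def grab(n,tag):
    st=env.state(); c=env.read_camera(n)
    cv2.imwrite(f'pics/{tag}.png',c['frame'][:,:,::-1])
    c['st']=st
    np.save(f'pics/{tag}.npy',c,allow_pickle=True); return c
def load(tag): return np.load(f'pics/{tag}.npy',allow_pickle=True).item()
def pose(c):
    if 'hand_eye' in c:
        T=np.eye(4);T[:3,:3]=R.from_euler('xyz',c['st']['tcp_rot']).as_matrix();T[:3,3]=c['st']['eef_pos']
        M=T@np.array(c['hand_eye']);return M[:3,:3],M[:3,3]
    r=np.array(c['rotation']);
    if r.shape!=(3,3): r=R.from_euler('xyz',r).as_matrix()
    return r,np.array(c['xyz'])
def ray(c,u,v):
    Rm,o=pose(c)
    if 'hand_eye' in c:
        x,y=(u-c['cx']),(v-c['cy']); r=np.hypot(x,y)+1e-9; th=r/c['fx']
        d=np.array([np.sin(th)*x/r,np.sin(th)*y/r,np.cos(th)])
    else: d=np.array([(u-c['cx'])/c['fx'],(v-c['cy'])/c['fy'],1.])
    return o,Rm@d
def onz(c,u,v,z):
    o,d=ray(c,u,v); return o+d*(z-o[2])/d[2]
def proj(c,p):
    Rm,o=pose(c); q=Rm.T@(np.array(p,float)-o)
    if 'hand_eye' in c:
        th=np.arctan2(np.hypot(q[0],q[1]),q[2]); a=np.arctan2(q[1],q[0])
        return np.array([c['cx']+c['fx']*th*np.cos(a),c['cy']+c['fx']*th*np.sin(a)])
    return np.array([c['cx']+c['fx']*q[0]/q[2],c['cy']+c['fy']*q[1]/q[2]])
E
python3 - <<'E'
from h import *
print(env.state(),env.grasp_offset)
for n in('scene','side','wrist'):
    c=grab(n,n+'0'); print(n,pose(c),c['fx'],c['cx'],c['cy'])
    print({k:v for k,v in c.items() if k not in('frame','st')})
E
```

```text
total 12
drwxr-xr-x  3 agent agent 4096 Dec  7 15:02 .
drwxr-xr-x 23 root  root  4096 Dec  7 15:02 ..
drwxr-xr-x  2 agent agent 4096 Dec  7 15:02 pics
{'t': 0.0, 'joints': array([-1.05603036e-01,  4.91569144e-01,  1.55947999e+00, -3.27619156e-05,
        1.09169304e+00, -1.05600537e-01]), 'qvel': array([-5.59521539e-07, -1.31788761e-03, -5.79691791e-04,  1.31265298e-03,
       -1.03469843e-04, -1.21581267e-03]), 'tau': array([-9.52334158e-04, -6.12640929e+01, -2.58175153e+01,  6.92750537e-02,
        4.83079045e-02, -1.38641695e-05]), 'eef_pos': array([6.24741983e+02, 4.02266369e-02, 2.14045277e+02]), 'tcp_rot': array([-1.65112587,  1.56964643,  3.06127573]), 'ft_force': array([ 0.4646926 ,  0.47036919, -0.03806989]), 'moment': array([ 0.00067642, -0.02327353,  0.01846095]), 'opening': 1.0002270810578442} 18.8
scene (array([[ 0.09624865,  0.75595421, -0.64751018],
       [ 0.99533163, -0.06842355,  0.06806728],
       [ 0.0071508 , -0.65103874, -0.75901082]]), array([1472.71616405,  -78.10770179, 1089.83099406])) 558.1127334907576 320.2234710948683 231.61518647022814
{'fx': 558.11273
[... 738 characters left out ...]
.03045645e-03],
       [-5.13616368e-04, -9.68677310e-01, -2.48322381e-01],
       [-1.96444546e-03,  2.48322912e-01, -9.68675318e-01]]), array([625.06527484,  69.99627839, 384.2761807 ])) 371.64829954431775 311.0024086434119 241.0672796404741
{'fx': 371.64829954431775, 'fy': 371.64829954431775, 'cx': 311.0024086434119, 'cy': 241.0672796404741, 'hand_eye': array([[ 9.93276967e-04, -2.48429580e-01,  9.68649450e-01,
        -1.70148076e+02],
       [ 9.99999357e-01, -2.82467751e-04, -1.09786845e-03,
         1.00319181e-01],
       [ 5.46355230e-04,  9.68649918e-01,  2.48429140e-01,
        -6.99481637e+01],
       [ 0.00000000e+00,  0.00000000e+00,  0.00000000e+00,
         1.00000000e+00]])}
```

View pics/scene0.png

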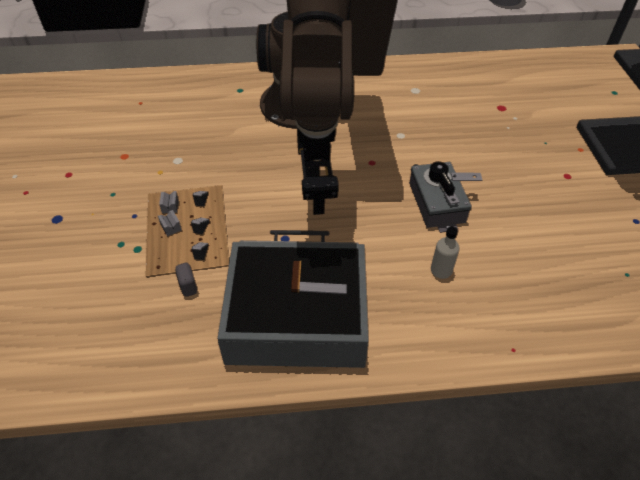

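View pics/side0.png

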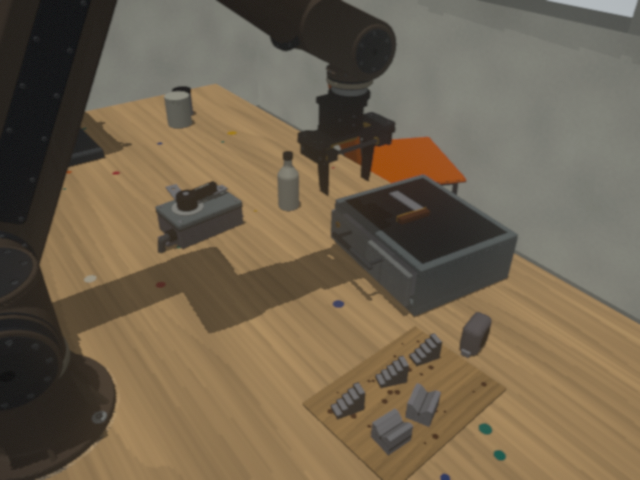

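View pics/wrist0.png

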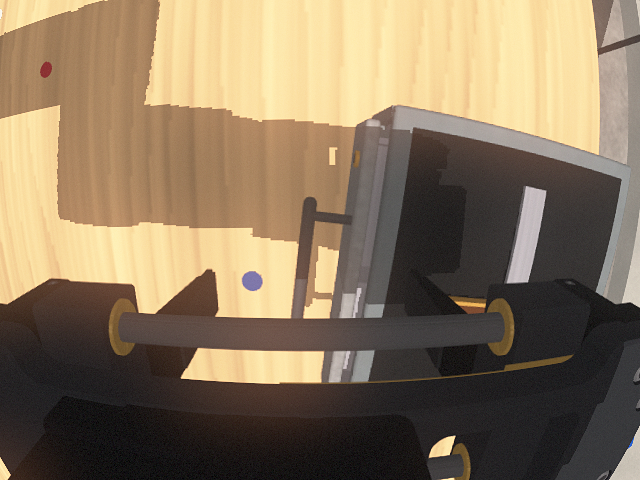

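```bash
python3 - <<'E'
from h import *
s=cv2.imread('pics/scene0.png')
def crop(s,x0,y0,x1,y1,k,n): cv2.imwrite(n,cv2.resize(s[y0:y1,x0:x1],None,fx=k,fy=k,interpolation=cv2.INTER_CUBIC))
crop(s,390,140,490,290,4,'pics/s_iso.png')
crop(s,140,180,240,300,6,'pics/s_board.png')
crop(s,215,220,375,370,4,'pics/s_cab.png')
E
```

```text
(no output)
```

View pics/s_iso.png

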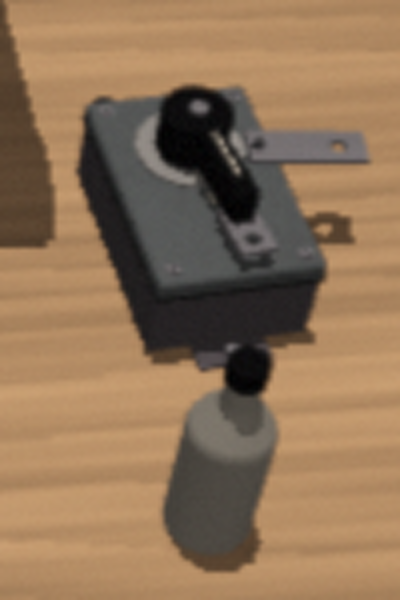

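View pics/s_board.png

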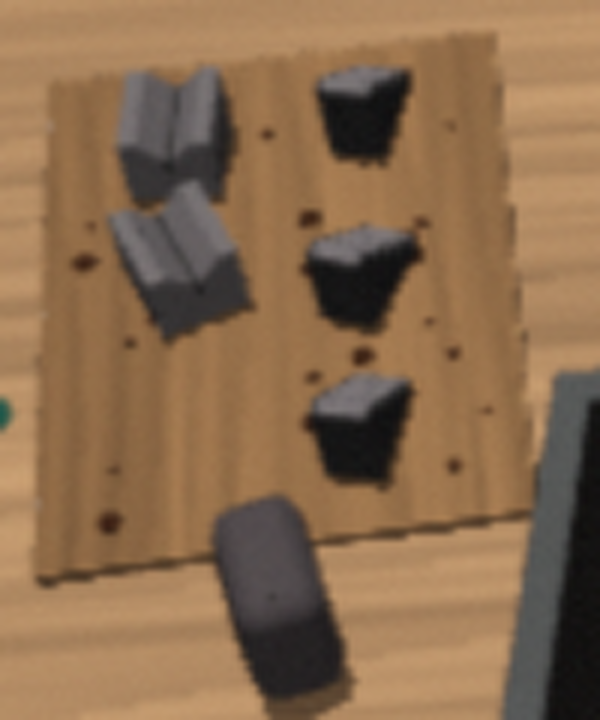

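View pics/s_cab.png

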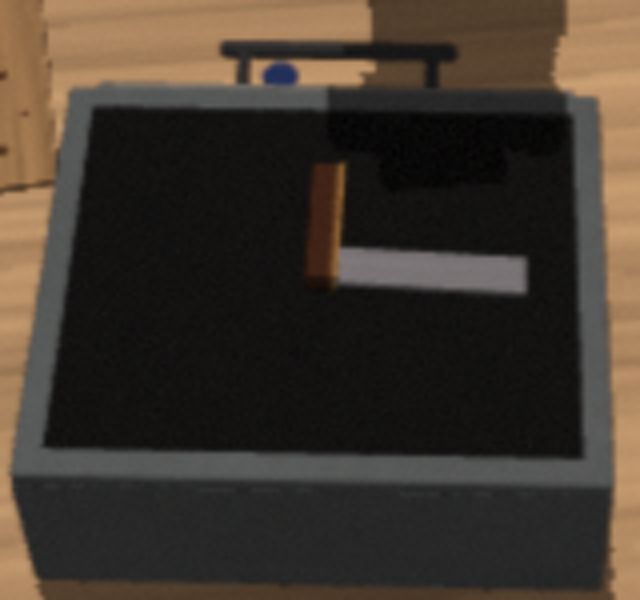

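```bash
python3 - <<'E'
from h import *
c=load('scene0')
hub=onz(c,439.5,166.25,102);hole=onz(c,453.25,200,80);hasp=onz(c,474.75,176.75,70)
print(hub,hole,hasp)
for p in(hole,hasp):
    d=(p-hub)[:2];print(np.hypot(*d),np.arctan2(d[1],d[0]))
b=lambda u,v,z:print(u,v,onz(c,140+u/6,180+v/6,z).round(0))
print('board');[b(*q) for q in((50,82,6),(497,35,6),(530,515,6),(40,580,6))]
print('vb1 top corners');[b(*q,40) for q in((130,70),(215,70),(228,158),(123,150))]
print('vb2');[b(*q,40) for q in((112,215),(195,182),(245,270),(160,290))]
print('steps');[b(*q,46) for q in((320,90),(405,70),(310,260),(415,232),(315,405),(408,380))]
d=lambda u,v,z:print(u,v,onz(c,215+u/4,220+v/4,z).round(0))
print('cab');[d(*q,116) for q in((75,88),(595,98),(612,480),(14,475))]
print('handle bar');[d(*q,88) for q in((225,48),(455,52))]
print('square');[d(*q,129) for q in((312,165),(345,165),(335,288),(308,285))]
print('oil',onz(c,390+212/4,140+550/4,0))
print('tape');[b(*q,60) for q in((215,530),(285,495),(340,610),(255,640))]
E
```

```text
[435.2315291  340.66597318 102.        ] [537.22605915 355.27500822  80.        ] [449.7290346  437.48663413  70.        ]
103.03546993236426 0.14226587974114807
97.90004111675772 1.4221649131792906
board
50 82 [ 371. -432.    6.]
497 35 [ 359. -231.    6.]
530 515 [ 637. -214.    6.]
40 580 [ 652. -407.    6.]
vb1 top corners
130 70 [ 402. -386.   40.]
215 70 [ 405. -349.   40.]
228 158 [ 459. -340.   40.]
123 150 [ 450. -385.   40.]
vb2
112 215 [ 488. -386.   40.]
195 182 [ 472. -353.   40.]
245 270 [ 524. -329.   40.]
160 290 [ 532. -363.   40.]
steps
320 90 [ 427. -302.   46.]
405 70 [ 418. -265.   46.]
310 260 [ 526. -301.   46.]
415 232 [ 514. -258.   46.]
315 405 [ 605. -295.   46.]
408 380 [ 595. -258.   46.]
cab
75 88 [ 655. -188.  116.]
595 98 [689. 103. 116.]
612 480 [931.  76. 116.]
14 475 [ 901. -217.  116.]
handle bar
225 48 [ 609. -104.   88.]
455 52 [624.  31.  88.]
square
312 165 [732. -59. 129.]
345 165 [734. -41. 129.]
335 288 [813. -52. 129.]
308 285 [810. -66. 129.]
oil [714.52053253 300.05846513   0.        ]
tape
215 530 [ 675. -327.   60.]
285 495 [ 660. -301.   60.]
340 610 [ 717. -277.   60.]
255 640 [ 728. -308.   60.]
```

Emit:
apply_moves(
  offset=[
    [-2,2,1],
    [-4,5,1],
    [-6,8,1],
    [-7.4,11,1],
    [-7.4,12,1],
    [-7.4,12,1],
    [-7.4,12,1],
    [-7.4,12,1],
    [-7.4,12,1],
    [-7.4,12,1],
  ],
  yaw=[-1.5,-3,-4.5,-6,-7.5,-9,-10.5,-12,-13.6,-13.6],
  jaw=[-1,-1,-1,-1,-1,-1,-1,-1,-1,-1],
)

```text
t: 1.4
eef_pos: [439.7, 300.0, 239.1]
tcp_rot: [-1.329, 1.57, 1.96]
ft_force: [-0.5, 0.4, 0.5]
opening: 0.999
```

```bash
python3 - <<'E'
from h import *
c=grab('wrist','w1');print(c['st'])
c=grab('scene','s1')
E
```

```text
{'t': 1.4, 'joints': array([4.74248414e-01, 3.33294408e-01, 1.75345288e+00, 8.90281500e-04,
       1.05477975e+00, 1.89683948e+00]), 'qvel': array([-6.86883362e-04, -4.98083719e-04, -9.78166375e-04, -2.37183917e-04,
        2.53988179e-05, -9.27327963e-02]), 'tau': array([ 7.08388444e-02, -4.99109495e+01, -2.53309679e+01,  1.04485531e-02,
       -9.04293498e-02,  1.45190679e+00]), 'eef_pos': array([439.73995377, 300.04010578, 239.08099822]), 'tcp_rot': array([-1.32906204,  1.57001918,  1.96029662]), 'ft_force': array([-0.45456147,  0.40603364,  0.51319717]), 'moment': array([ 0.01814034,  0.11235999, -0.01063637]), 'opening': 0.9986575539835174}
```

View pics/w1.png

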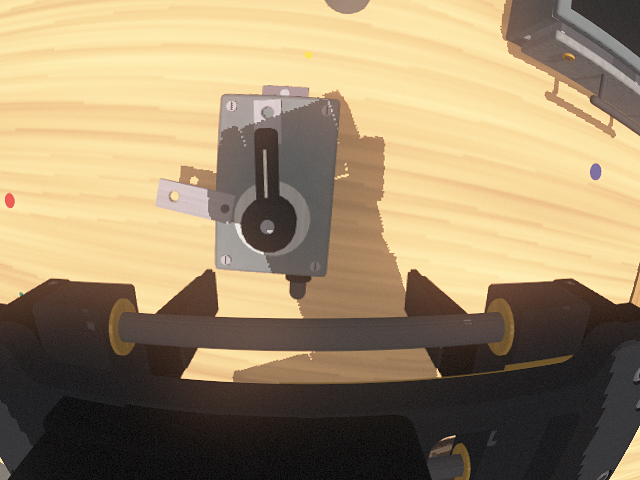

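```bash
cat > iso.py <<'E'
from h import *
def meas(c,hub,hole,hasp):
    hub=onz(c,*hub,102);hole=onz(c,*hole,80);hasp=onz(c,*hasp,70)
    print(hub,hole,hasp, np.hypot(*(hole-hasp)[:2]))
    for p in(hole,hasp):
        d=(p-hub)[:2];print(np.hypot(*d),np.arctan2(d[1],d[0]))
E
python3 - <<'E'
from iso import *
c=load('w1');meas(c,(267,227),(267,112),(174,197))
im=cv2.imread('pics/w1.png');cv2.imwrite('pics/w1c.png',cv2.resize(im[80:310,140:360],None,fx=2.6,fy=2.6,interpolation=cv2.INTER_CUBIC))
def y(s): 
    m=R.from_euler('xyz',s['tcp_rot']).as_matrix();return m[:,1]
print(y(c['st']))
E
```

```text
[437.10091155 337.97368642 102.        ] [534.61789133 353.61368719  80.        ] [446.20221345 434.71377869  70.        ] 119.97731841874636
98.763206555589 0.1590280300757173
97.16727406426058 1.4769924921048696
[ 1.47228742e-01 -9.89102183e-01 -7.54552252e-04]
```

View pics/w1c.png

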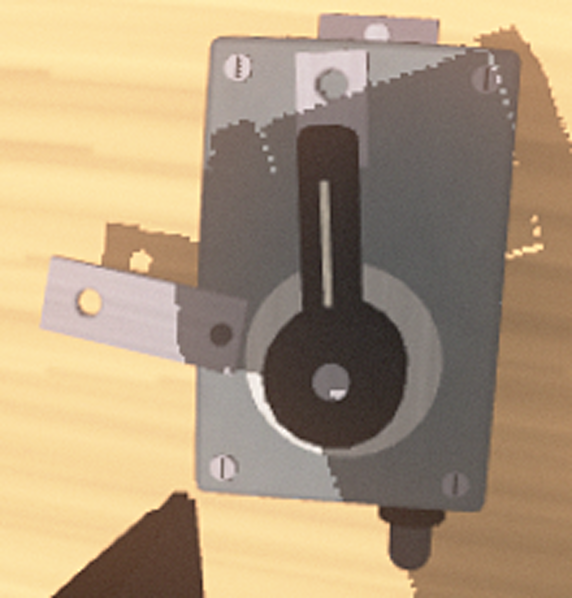

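Emit:
apply_moves(
  offset=[
    [1,1,0],
    [2,1.86,-1],
    [2,1.86,-3],
    [2,1.86,-5],
    [2,1.86,-6.4],
    [2,1.86,-6.4],
    [2,1.86,-6.4],
    [2,1.86,-6.4],
    [2,1.86,-6.4],
    [2,1.86,-6.4],
    [2,1.86,-6.4],
    [2,1.86,-6.4],
  ],
  yaw=[0,0.1,0.1,0.1,0.1,0.1,0.1,0.1,0.1,0.1,0.1,0.1],
  jaw=[-1,-1,-1,-1,-1,-1,0.8,0.8,0.8,0.8,0.8,0.8],
)

```text
t: 3.0
eef_pos: [489.8, 346.5, 79.2]
tcp_rot: [-1.4, 1.57, 1.903]
ft_force: [0.4, -0.4, 0.4]
opening: 0.425
```

```bash
python3 - <<'E'
from h import *
c=grab('wrist','w2');print(c['st'])
y=R.from_euler('xyz',c['st']['tcp_rot']).as_matrix()[:,1];print(np.arctan2(-y[0]*-1,-y[1]))
E
```

```text
{'t': 3.0, 'joints': array([5.05314224e-01, 6.17640693e-01, 1.75003314e+00, 1.02692143e-03,
       7.73793395e-01, 1.91439894e+00]), 'qvel': array([-1.58136406e-04,  1.27472707e-03,  1.71038712e-03, -4.18512555e-05,
       -7.39483577e-05, -7.82442685e-04]), 'tau': array([ 4.72176573e-03, -6.29404449e+01, -1.93557876e+01,  5.72420860e-03,
       -8.82662670e-02, -1.03517814e-03]), 'eef_pos': array([489.77988236, 346.49277091,  79.1587737 ]), 'tcp_rot': array([-1.39983854,  1.57006774,  1.90273125]), 'ft_force': array([ 0.41618585, -0.38728294,  0.39164374]), 'moment': array([ 0.0484632 ,  0.10021459, -0.02716144]), 'opening': 0.4246003094627785}
0.1609770916451255
```

View pics/w2.png

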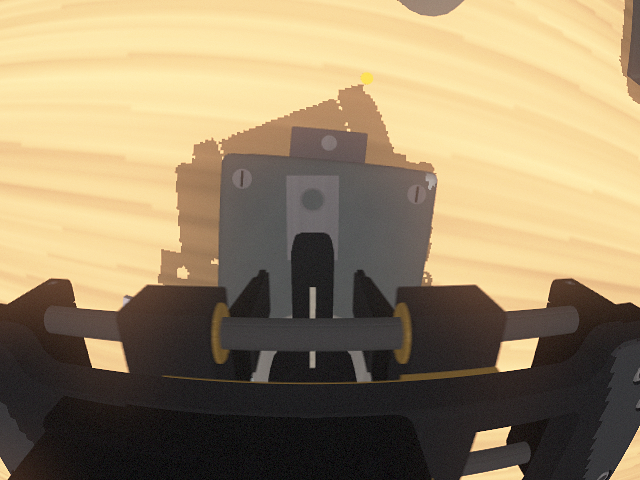

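Emit:
apply_moves(
  offset=[
    [0,0,0],
    [0,0,0],
    [0,0,0],
    [0,0,0],
    [0,0,0],
  ],
  yaw=[0,0,0,0,0],
  jaw=[1,1,1,1,1],
)

```text
t: 3.68
eef_pos: [489.8, 346.3, 79.0]
tcp_rot: [-1.149, 1.57, 2.154]
ft_force: [0.6, -2.9, -0.3]
opening: 0.185
```

```bash
python3 - <<'E'
from h import *
c=grab('wrist','w2b');s=c['st'];print(s['eef_pos'],s['ft_force'],s['opening'])
hub=np.array([437.1,338.])
e=s['eef_pos'][:2];d=e-hub;r=np.hypot(*d);a=np.arctan2(d[1],d[0]);print(r,a)
N=9
for k in range(1,N+1):
    t=1.318*k/N
    p=hub+r*np.array([np.cos(a+t),np.sin(a+t)])-e
    print((p/25).round(2),round(np.degrees(t)/6,2))
E
```

```text
[489.83608964 346.34063578  79.04862862] [ 0.57846129 -2.89969061 -0.34671957] 0.18515237083288846
53.39158506756827 0.15685875027337443
[-0.07  0.3 ] 1.4
[-0.19  0.59] 2.8
[-0.34  0.87] 4.2
[-0.54  1.11] 5.59
[-0.76  1.32] 6.99
[-1.02  1.5 ] 8.39
[-1.3   1.64] 9.79
[-1.6   1.74] 11.19
[-1.9   1.79] 12.59
```

Emit:
apply_moves(
  offset=[
    [-0.07,0.3,0],
    [-0.19,0.59,0],
    [-0.34,0.87,0],
    [-0.54,1.11,0],
    [-0.76,1.32,0],
    [-1.02,1.5,0],
    [-1.3,1.64,0],
    [-1.6,1.74,0],
    [-1.88,1.79,0],
    [-1.88,1.79,0],
    [-1.88,1.79,0],
  ],
  yaw=[1.4,2.8,4.2,5.6,7,8.4,9.8,11.2,12.5,12.5,12.5],
  jaw=[1,1,1,1,1,1,1,1,1,1,1],
)

```text
t: 5.1
eef_pos: [442.8, 390.0, 79.0]
tcp_rot: [-0.377, 1.568, -2.047]
ft_force: [2.5, -9.8, 2.0]
opening: 0.187
```

```bash
python3 - <<'E'
from h import *
c=grab('wrist','w3');s=c['st'];print(s['eef_pos'],s['ft_force'],s['opening'],s['moment'])
hub=np.array([437.1,338.])
y=R.from_euler('xyz',s['tcp_rot']).as_matrix()[:,1];print('jawperp',np.arctan2(y[0],-y[1]))
e=s['eef_pos'][:2];d=e-hub;r=np.hypot(*d);a=np.arctan2(d[1],d[0]);print(r,a)
im=c['frame'][:,:,::-1]
cv2.imwrite('pics/w3c.png',cv2.resize(im[130:350,200:430],None,fx=2.6,fy=2.6,interpolation=cv2.INTER_CUBIC))
E
```

```text
[442.77571462 389.95597428  79.04333784] [ 2.54901977 -9.81749148  1.96449231] 0.187468488672119 [-1.59936031 -0.34095972  0.48624314]
jawperp 1.4707514137226858
52.26506481398602 1.4619869390795115
```

View pics/w3c.png

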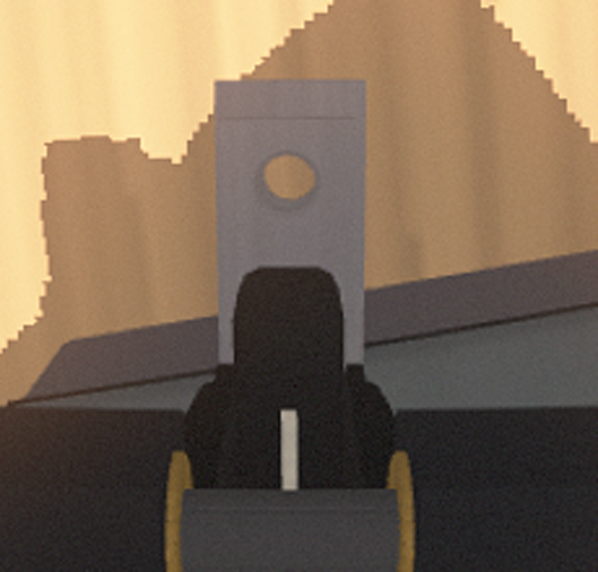

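Emit:
apply_moves(
  offset=[
    [0,0,0],
    [0,0,0],
    [0,0,0],
    [0,0,0],
    [0,0,1],
    [0,-1,3],
    [0,-2,5.5],
    [0,-2,5.5],
    [0,-2,5.5],
  ],
  yaw=[0,0,0,0,0,0,0,0,0],
  jaw=[0,0,0,0,0,0,0,0,0],
)

```text
t: 6.28
eef_pos: [442.7, 339.9, 216.5]
tcp_rot: [-0.309, 1.569, -1.981]
ft_force: [-0.7, 0.5, 0.2]
opening: 0.501
```

```bash
python3 - <<'E'
from h import *
c=grab('wrist','w4');s=c['st'];print(s['eef_pos'],s['ft_force'],s['opening'],s['t'])
grab('scene','s4')
E
```

```text
[442.6649731  339.92489001 216.4761837 ] [-0.67946864  0.49394129  0.2338912 ] 0.5009094665428068 6.275
```

View pics/w4.png

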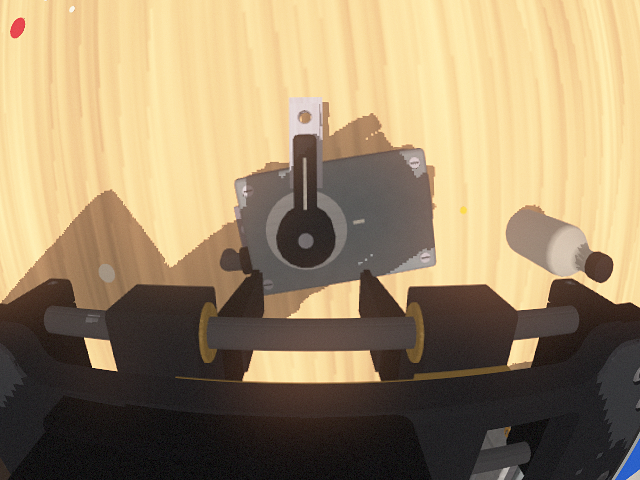

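```bash
python3 - <<'E'
from iso import *
c=load('w4');im=c['frame'][:,:,::-1]
cv2.imwrite('pics/w4c.png',cv2.resize(im[90:140,275:335],None,fx=10,fy=10,interpolation=cv2.INTER_CUBIC))
hasp=onz(load('w1'),174.6,196.2,70)
print(hasp,proj(c,hasp),(proj(c,hasp)-[275,90])*10)
meas(c,(305.5,240.5),(304.5,117),(304.5,117))
E
```

```text
[447.05273013 434.15095529  70.        ] [305.33243813 119.00763906] [303.3243813  290.07639063]
[437.72739476 337.58210407 102.        ] [446.63717753 435.11070896  80.        ] [446.53247733 435.93543665  70.        ] 0.8313470321505795
97.93473848768932 1.47969362297876
98.7466835373548 1.4815093512338482
```

View pics/w4c.png

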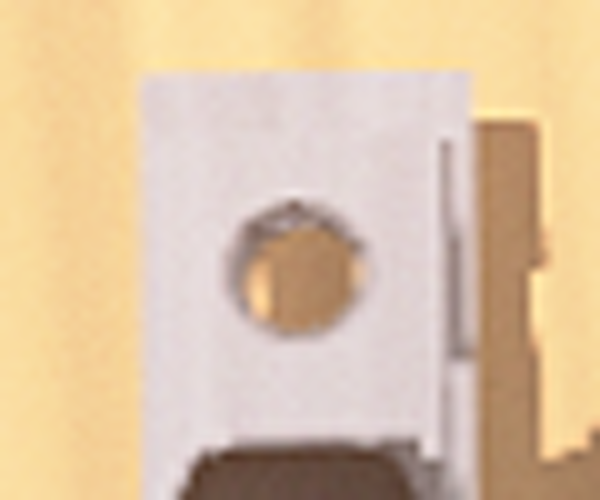

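Emit:
apply_moves(
  offset=[
    [1,-2,0.5],
    [2,-4.5,0.5],
    [3,-7,0.5],
    [4,-9.5,0.5],
    [5,-12,0.5],
    [6,-14.5,0.5],
    [6.9,-16.5,0.5],
    [6.9,-17.9,0.5],
    [6.9,-17.9,0.5],
    [6.9,-17.9,0.5],
  ],
  yaw=[0,0,0,0,0,0,0,0,0,0],
  jaw=[-1,-1,-1,-1,-1,-1,-1,-1,-1,-1],
)

```text
t: 7.62
eef_pos: [614.6, -106.9, 226.3]
tcp_rot: [-1.064, 1.565, -2.735]
ft_force: [-0.2, 1.0, -0.4]
opening: 1.004
```

```bash
python3 - <<'E'
from h import *
c=grab('wrist','w5');s=c['st'];print(s['eef_pos'],s['ft_force'],s['opening'],s['t'])
E
```

```text
[ 614.56475489 -106.87237018  226.28210877] [-0.21269037  0.95189286 -0.42405683] 1.0044436396591938 7.625
```

View pics/w5.png

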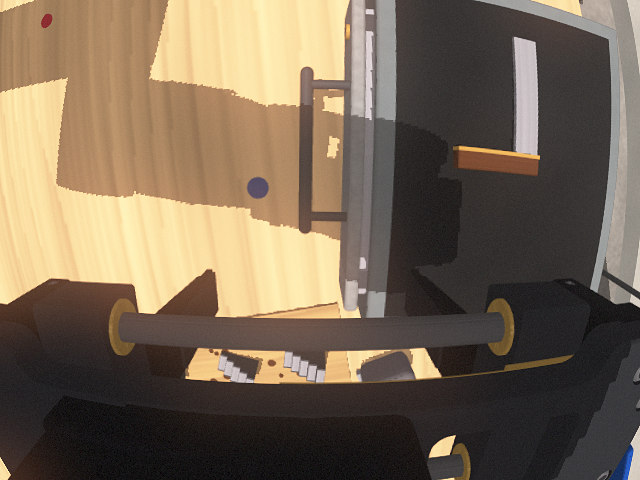

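```bash
python3 - <<'E'
from h import *
c=load('w5')
a=onz(c,307,68,90);b=onz(c,306,233,90);print(a,b,(a+b)/2,np.hypot(*(a-b)[:2]),np.arctan2(-(a-b)[0],(a-b)[1]))
print('drawer front outer top edge z100',onz(c,349,100,100),onz(c,345,290,100))
print('cab front top',onz(c,375,10,116),onz(c,371,300,116),onz(c,398,10,116),onz(c,378,300,116))
y=R.from_euler('xyz',c['st']['tcp_rot']).as_matrix()[:,1];print('jaw',np.arctan2(y[1],y[0]))
E
```

```text
[624.05892375  29.139455    90.        ] [ 609.20968116 -108.33529382   90.        ] [616.63430245 -39.59791941  90.        ] 138.27438868850712 -0.10759717303794594
drawer front outer top edge z100 [654.27321271  -2.10845726 100.        ] [ 637.76257747 -159.3342644   100.        ]
cab front top [680.49978573  67.56104703 116.        ] [ 657.83527528 -164.03841123  116.        ] [698.69880014  67.29840507 116.        ] [ 663.70072991 -164.73102027  116.        ]
jaw -0.09993878737417274
```

Emit:
apply_moves(
  offset=[
    [0,1.4,0],
    [0.04,2.7,-1],
    [0.04,2.7,-2],
    [0.04,2.7,-2],
    [0.04,2.7,-2],
    [0.04,2.7,-2],
    [0.04,2.7,-2],
    [0.04,2.7,-3],
  ],
  yaw=[0,0,0,0,0,0,0,0],
  jaw=[0.41,0.41,0.41,0.41,0.41,0.41,0.41,0.41],
)

```text
t: 8.68
eef_pos: [616.6, -39.2, 153.4]
tcp_rot: [-0.045, 1.568, -1.715]
ft_force: [0.3, -0.6, -1.2]
opening: 0.299
```

```bash
python3 - <<'E'
from h import *
c=grab('wrist','w6');s=c['st'];print(s['eef_pos'],s['ft_force'],s['opening'],s['t'])
E
```

```text
[616.62738889 -39.19464957 153.37042995] [ 0.29679416 -0.56081726 -1.1995426 ] 0.29860414466076407 8.675
```

View pics/w6.png

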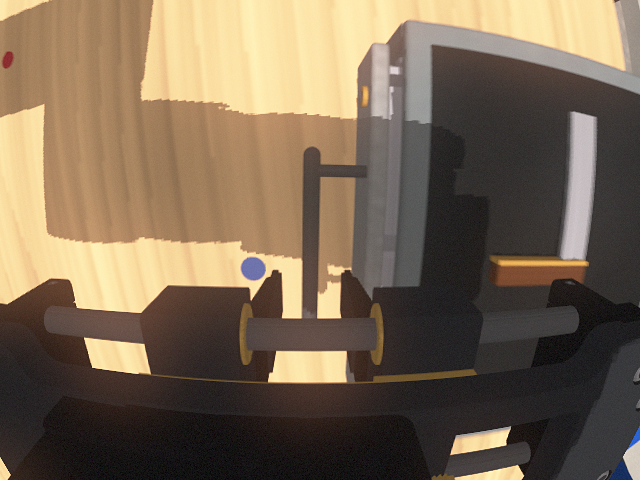

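Emit:
apply_moves(
  offset=[
    [-0.06,0,-1],
    [-0.06,0,-2],
    [-0.06,0,-3],
    [-0.06,0,-3.4],
    [-0.06,0,-3.4],
    [-0.06,0,-3.4],
    [-0.06,0,-3.4],
    [-0.06,0,-3.4],
    [-0.06,0,-3.4],
  ],
  yaw=[0,0,0,0,0,0,0,0,0],
  jaw=[0.41,0.41,0.41,0.41,0.41,1,1,1,1],
)

```text
t: 9.85
eef_pos: [613.9, -39.0, 65.1]
tcp_rot: [-0.991, 1.566, -2.661]
ft_force: [0.8, 0.1, 6.1]
opening: 0.111
```

Emit:
apply_moves(
  offset=[
    [-0.4,0.04,0],
    [-1.2,0.13,0],
    [-2.2,0.23,0],
    [-3.2,0.34,0],
    [-4.2,0.44,0],
    [-5.2,0.55,0],
    [-6.2,0.65,0],
    [-6.6,0.69,0],
    [-6.6,0.69,0],
  ],
  yaw=[0,0,0,0,0,0,0,0,0],
  jaw=[1,1,1,1,1,1,1,1,1],
)

```text
t: 10.98
eef_pos: [446.9, -20.0, 65.1]
tcp_rot: [-1.449, 1.563, -3.12]
ft_force: [0.7, 21.1, -0.4]
opening: 0.109
```

```bash
python3 - <<'E'
from h import *
c=grab('wrist','w7');s=c['st'];print(s['eef_pos'],s['ft_force'],s['opening'],s['t'])
grab('scene','s7')
E
```

```text
[446.92898698 -19.96509515  65.08257056] [ 0.73654149 21.14196575 -0.43801059] 0.10856218792750881 10.975
```

View pics/s7.png

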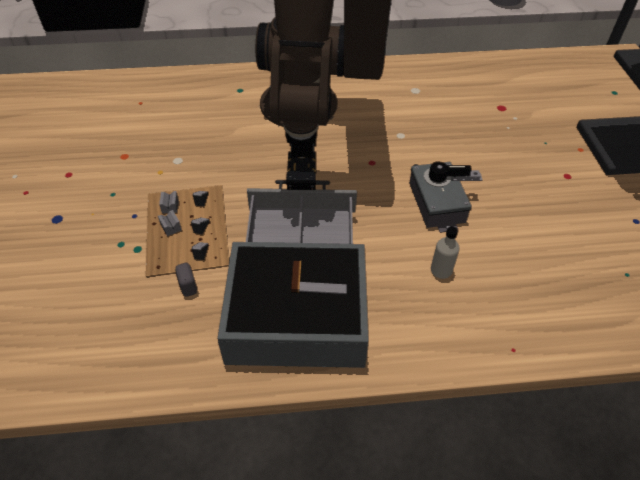

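Emit:
apply_moves(
  offset=[
    [-0.2,0.06,0],
    [-0.4,0.1,0],
    [-0.6,0.12,0],
    [-0.7,0.13,0],
    [-0.7,0.13,0],
  ],
  yaw=[0,0,0,0,0],
  jaw=[1,1,1,1,1],
)

```text
t: 11.7
eef_pos: [434.9, -18.3, 65.2]
tcp_rot: [1.076, 1.566, -0.596]
ft_force: [23.1, -10.1, -24.3]
opening: 0.108
```

Emit:
apply_moves(
  offset=[
    [-0.3,0.03,0],
    [-0.3,0.03,0],
  ],
  yaw=[0,0],
  jaw=[1,1],
)

```text
t: 11.95
eef_pos: [435.1, -19.1, 65.6]
tcp_rot: [1.407, 1.549, -0.266]
ft_force: [36.5, -1.7, -34.5]
opening: 0.108
```

```bash
python3 - <<'E'
from h import *
c=grab('wrist','w8');s=c['st'];print(s['eef_pos'],s['ft_force'],s['opening'],s['t'],s['joints'])
grab('scene','s8')
E
```

```text
[435.11330224 -19.06515196  65.61103529] [ 36.46147946  -1.65796708 -34.50627523] 0.10774969551710523 11.95 [-0.19471449  0.47207327  2.17303244 -0.00334918  0.47492318 -0.09027935]
```

View pics/w8.png

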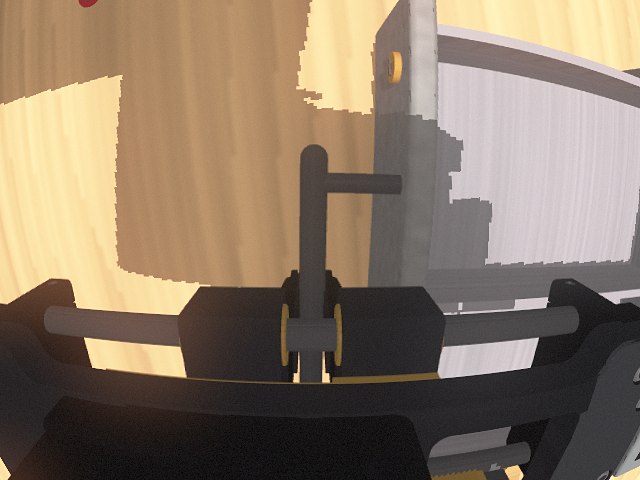

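Emit:
apply_moves(
  offset=[
    [0.2,0,0],
    [0.2,0,0],
    [0.2,0,0],
    [0.2,0,1],
    [0.2,0,3],
    [0.2,0,5],
    [0.6,-2,6],
    [1,-4.5,6],
    [1.5,-7,6],
    [2,-9.5,6],
    [2.4,-12,6],
    [2.6,-14.5,6],
    [2.6,-15.2,6],
    [2.6,-15.2,6],
    [2.6,-15.2,6],
  ],
  yaw=[0,0,0,0,0,0,0,0,0,0,0,0,0,0,0],
  jaw=[0.41,0.41,0.41,0.41,0.41,0.41,-1,-1,-1,-1,-1,-1,-1,-1,-1],
)

```text
t: 13.92
eef_pos: [500.0, -397.5, 215.6]
tcp_rot: [1.433, 1.55, -0.238]
ft_force: [0.3, -0.5, 0.4]
opening: 0.996
```

```bash
python3 - <<'E'
from h import *
c=grab('wrist','w9');s=c['st'];print(s['eef_pos'],s['ft_force'],s['opening'],s['t'],s['joints'])
grab('scene','s9')
E
```

```text
[ 499.97091548 -397.53901185  215.63478122] [ 0.29012119 -0.5481249   0.41394479] 0.996462020230472 13.925 [-0.77965466  0.50255634  1.53518351  0.01198895  1.08623005 -0.6844314 ]
```

View pics/w9.png

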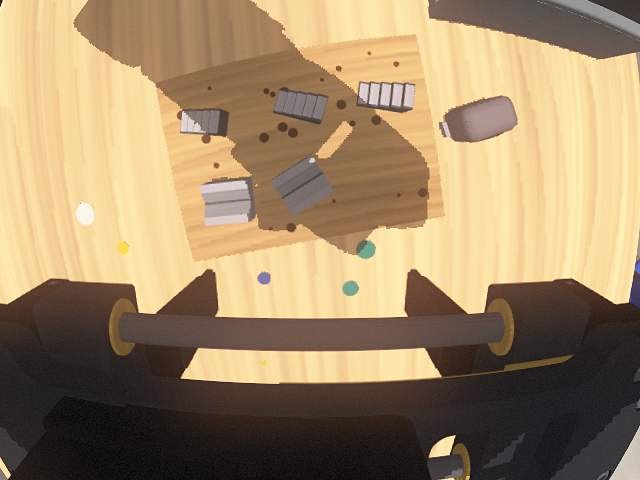

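View pics/s9.png

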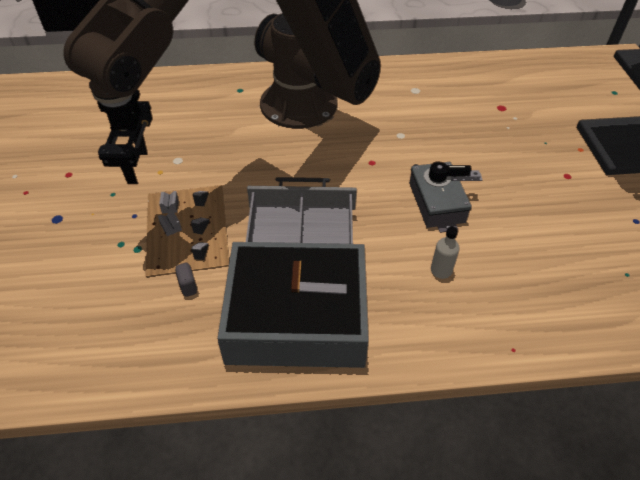

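```bash
python3 - <<'E'
from h import *
def crop(s,x0,y0,x1,y1,k,n): cv2.imwrite(n,cv2.resize(s[y0:y1,x0:x1],None,fx=k,fy=k,interpolation=cv2.INTER_CUBIC))
crop(cv2.imread('pics/w9.png'),170,70,430,240,3,'pics/w9c.png')
crop(cv2.imread('pics/s9.png'),235,170,370,260,5,'pics/s9c.png')
E
```

```text
(no output)
```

View pics/w9c.png

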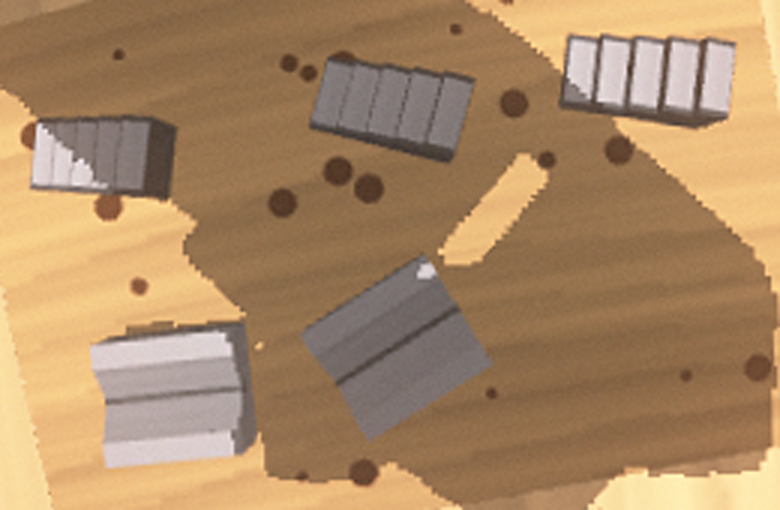

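View pics/s9c.png

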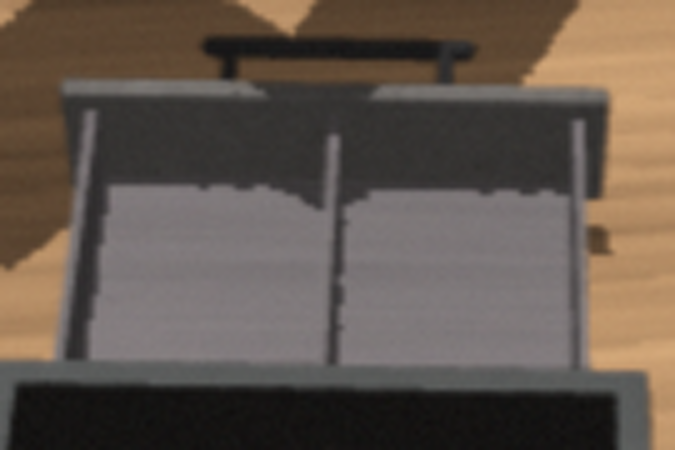

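```bash
python3 - <<'E'
from h import *
c=load('w9')
f=lambda p,z: onz(c,170+p[0]/3,70+p[1]/3,z)[:2]
print('V')
for g,co in((((103,402),(240,388)),((90,343),(230,332),(238,455),(106,467))),(((337,384),(460,308)),((302,335),(425,256),(490,362),(371,438)))):
    a,b=f(g[0],28),f(g[1],28);d=b-a
    cc=np.mean([f(q,40) for q in co],0)
    print((a+b)/2,cc,np.hypot(*d),np.arctan2(d[1],d[0]))
print('S')
for t,l in((((150,118),(145,192)),((38,120),(32,188))),(((473,76),(452,150)),((330,58),(312,124))),(((735,42),(725,116)),((568,36),(560,102)))):
    T=[f(q,46) for q in t];L=[f(q,14) for q in l]
    P=np.mean(T,0);Q=np.mean(L,0);d=P-Q
    print((P+Q)/2,np.hypot(*d),np.hypot(*(T[0]-T[1])),'ang',np.arctan2(d[1],d[0]),(P+Q)/2+d/np.hypot(*d)*6)
y=R.from_euler('xyz',c['st']['tcp_rot']).as_matrix();print('jaw',np.arctan2(y[1,1],y[0,1]),y[:,0])
s=load('s9');g=lambda u,v,z: onz(s,235+u/5,170+v/5,z).round(0)
print('front outer top',g(62,82,100),g(607,92,100))
print('walls top z88',g(90,112,88),g(62,360,88),g(580,120,88),g(586,372,88),'div',g(333,135,88),g(332,365,88))
print('floor near front',g(108,185,40),g(560,192,40))
print('cab front z116',g(0,364,116),g(645,374,116))
E
```

```text
V
[ 422.95957949 -371.55605601] [ 423.60026255 -371.3451127 ] 46.63076856047657 -0.020152669178387816
[ 498.86760361 -364.11686375] [ 498.56518354 -363.4504204 ] 46.60807709858565 0.4523184079365533
S
[ 406.00523756 -289.45281374] 47.445697222173266 22.99398015079129 ang -0.2100431973529064 [ 411.87336901 -290.70382663]
[ 503.95565481 -285.52079353] 46.07515230675989 23.743533117491832 ang -0.3428766885285286 [ 509.60640337 -287.53797985]
[ 586.24872931 -282.7091498 ] 47.92406502466142 24.17304838109689 ang -0.20555592271327996 [ 592.1224153  -283.93381826]
jaw -0.10068572764530716 [ 0.02001037 -0.00486458 -0.99978794]
front outer top [ 463. -157.  100.] [495. 115. 100.]
walls top z88 [ 474. -144.   88.] [ 634. -160.   88.] [501. 101.  88.] [664.  82.  88.] div [501. -24.  88.] [649. -35.  88.]
floor near front [ 479. -139.   40.] [505.  92.  40.]
cab front z116 [ 658. -186.  116.] [690. 104. 116.]
```

Emit:
apply_moves(
  offset=[
    [-1,1,0],
    [-2,2,0],
    [-3,3.5,-1],
    [-3.52,4.27,-2],
    [-3.52,4.27,-3],
    [-3.52,4.27,-4],
    [-3.52,4.27,-4.4],
    [-3.52,4.27,-4.4],
    [-3.52,4.27,-4.4],
    [-3.52,4.27,-4.4],
    [-3.52,4.27,-4.4],
  ],
  yaw=[-1.6,-3.2,-4.8,-6.4,-8,-9.6,-11.2,-12.8,-14.4,-16,-16],
  jaw=[-0.2,-0.2,-0.2,-0.2,-0.2,-0.2,-0.2,-0.2,-0.2,-0.2,-0.2],
)

```text
t: 15.4
eef_pos: [412.5, -290.0, 106.4]
tcp_rot: [1.432, 1.549, -1.912]
ft_force: [-0.3, 0.8, -0.9]
opening: 0.603
```

```bash
cat > st.py <<'E'
from h import *
import sys
c=grab('wrist',sys.argv[1]);s=c['st'];print(s['eef_pos'].round(1),s['ft_force'].round(1),'op',s['opening'].round(3),s['t'])
y=R.from_euler('xyz',s['tcp_rot']).as_matrix();print('jaw',np.arctan2(y[1,1],y[0,1]),y[:,0].round(3))
E
python3 st.py w10
```

```text
Traceback (most recent call last):
  File "st.py", line 3, in <module>
    c=grab('wrist',sys.argv[1]);s=c['st'];print(s['eef_pos'].round(1),s['ft_force'].round(1),'op',s['opening'].round(3),s['t'])
                                                                                                  ^^^^^^^^^^^^^^^^^^
AttributeError: 'float' object has no attribute 'round'
```

View pics/w10.png

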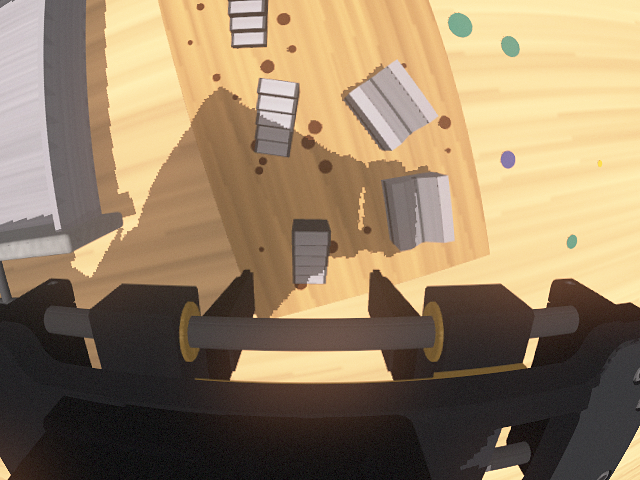

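Emit:
apply_moves(
  offset=[
    [0,0,-1.5],
    [0,0,-3],
    [0,0,-3.86],
    [0,0,-3.86],
    [0,0,-3.86],
    [0,0,-3.86],
    [0,0,-3.86],
    [0,0,-3.86],
    [0,0,-3.86],
    [0,0,-3.86],
  ],
  yaw=[0,0,0,0,0,0,0,0,0,0],
  jaw=[-0.2,-0.2,-0.2,-0.2,1,1,1,1,1,1],
)

```text
t: 16.7
eef_pos: [412.6, -290.4, 10.2]
tcp_rot: [1.466, 1.549, -1.875]
ft_force: [-0.7, -0.3, 5.7]
opening: 0.259
```

```bash
sed -i "s/s\['opening'\].round(3)/round(s['opening'],3)/" st.py
python3 st.py w11; python3 - <<'E'
import numpy as np
M=np.array([576,-31.]);ex=np.array([.9934,-.115]);ey=np.array([.115,.9934])
print('right',[(M-61*ey+d*ex).round(1) for d in(-58,0,58)]);print('left',[(M+61*ey+d*ex).round(1) for d in(-40,40)])
E
```

```text
[ 412.6 -290.4   10.2] [-0.7 -0.3  5.7] op 0.259 16.7
jaw -1.7707969478978778 [-0.007 -0.021 -1.   ]
right [array([511.4, -84.9]), array([569. , -91.6]), array([626.6, -98.3])]
left [array([543.3,  34.2]), array([622.8,  25. ])]
```

Emit:
apply_moves(
  offset=[
    [0,0,1],
    [0,0,3],
    [0,0,5],
    [0.5,1.5,5.6],
    [1.5,3.5,5.6],
    [2.6,5.5,5.6],
    [3.8,7.5,5.6],
    [4.19,8.19,5.6],
    [4.19,8.19,5.6],
    [4.19,8.19,5.6],
  ],
  yaw=[0,0,0,0.4,0.8,0.8,0.8,0.8,0.8,0.8],
  jaw=[1,1,1,1,1,1,1,1,1,1],
)

```text
t: 18.0
eef_pos: [516.8, -86.4, 150.0]
tcp_rot: [1.432, 1.549, -1.827]
ft_force: [-0.5, -0.1, -2.2]
opening: 0.26
```

```bash
python3 st.py w12; python3 -c "
from h import *
grab('scene','s12')"
```

```text
[516.8 -86.4 150. ] [-0.5 -0.1 -2.2] op 0.26 18.0
jaw -1.6875188236260197 [-0.006 -0.021 -1.   ]
```

View pics/w12.png

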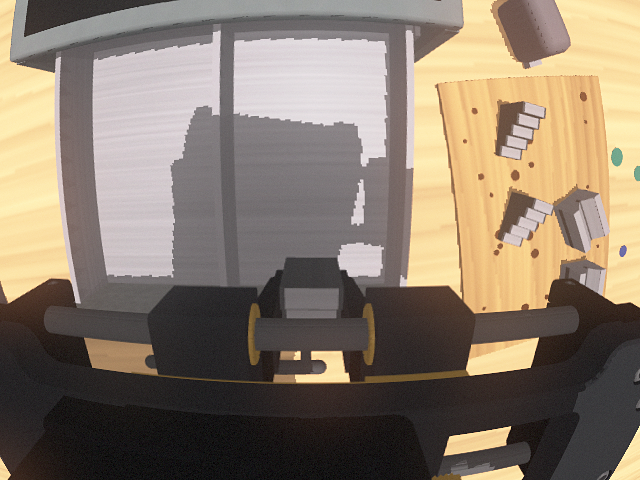

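View pics/s12.png

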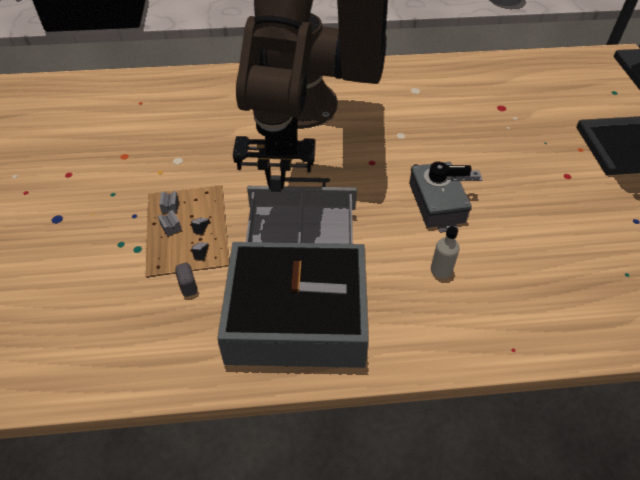

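```bash
python3 -c "
from h import *
c=load('w12')
print('floor front L',onz(c,108,277,40),onz(c,170,276,40));print('panel inner top',onz(c,82,287,100),'outer',onz(c,78,312,100))
print('cab edge bottom z116',onz(c,60,58,116),onz(c,410,22,116))
print('handle end',onz(c,152,361,88))
print('walls z88',onz(c,57,60,88),onz(c,410,60,88),'div',onz(c,228,280,88),onz(c,222,30,88))
im=cv2.imread('pics/w12.png');cv2.imwrite('pics/w12c.png',cv2.resize(im[20:340,40:430],None,fx=2,fy=2))
"
```

```text
floor front L [503.20632779  93.39532302  40.        ] [498.27116262  32.21972859  40.        ]
panel inner top [515.64448861  79.56871188 100.        ] outer [496.33838921  90.83941867 100.        ]
cab edge bottom z116 [671.40562914  54.50746993 116.        ] [ 653.67755657 -159.15331091  116.        ]
handle end [445.66841695  45.6738577   88.        ]
walls z88 [682.41016591  77.30132305  88.        ] [ 636.49850297 -164.75048055   88.        ] div [506.19431284 -29.78454551  88.        ] [669.6134678  -48.82492824  88.        ]
```

View pics/w12c.png

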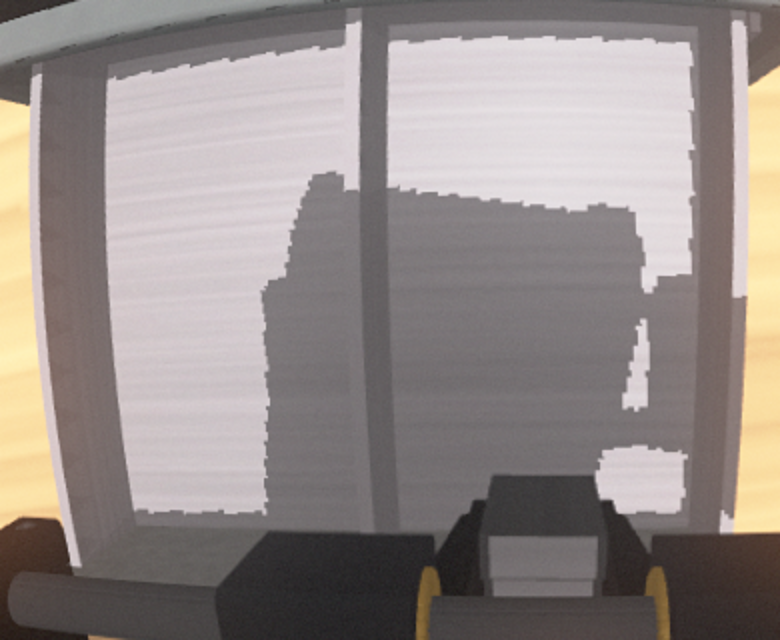

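Emit:
apply_moves(
  offset=[
    [0.52,-0.03,0],
    [0.52,-0.03,-1],
    [0.52,-0.03,-2.5],
    [0.52,-0.03,-3.6],
    [0.52,-0.03,-4.16],
    [0.52,-0.03,-4.16],
    [0.52,-0.03,-4.16],
  ],
  yaw=[0,0,0,0,0,0,0],
  jaw=[1,1,1,1,1,1,1],
)

```text
t: 18.98
eef_pos: [530.4, -87.7, 46.8]
tcp_rot: [1.498, 1.549, -1.761]
ft_force: [0.1, -0.0, -2.3]
opening: 0.262
```

Emit:
apply_moves(
  offset=[
    [0,0,-0.1],
    [0,0,-0.1],
    [0,0,-0.1],
    [0,0,-0.1],
    [0,0,-0.1],
    [0,0,1.5],
    [0,0,3.5],
    [0,-1,4],
    [0,-3,4],
    [-0.4,-5,4],
    [-0.8,-7,3.5],
    [-0.83,-7.99,2.4],
    [-0.83,-7.99,2.4],
    [-0.83,-7.99,2.4],
  ],
  yaw=[0,0,0,0,0,0,0,-0.8,-1.6,-2.17,-2.17,-2.17,-2.17,-2.17],
  jaw=[1,1,0,0,0,0,0,-0.2,-0.2,-0.2,-0.2,-0.2,-0.2,-0.2],
)

```text
t: 20.72
eef_pos: [509.8, -286.8, 107.4]
tcp_rot: [1.5, 1.549, -1.987]
ft_force: [-0.2, 0.5, 0.1]
opening: 0.6
```

```bash
python3 st.py w13; python3 -c "
from h import *
grab('scene','s13')"
```

```text
[ 509.8 -286.8  107.4] [-0.2  0.5  0.1] op 0.6 20.725
jaw -1.9157723252366041 [-0.009 -0.02  -1.   ]
```

View pics/w13.png

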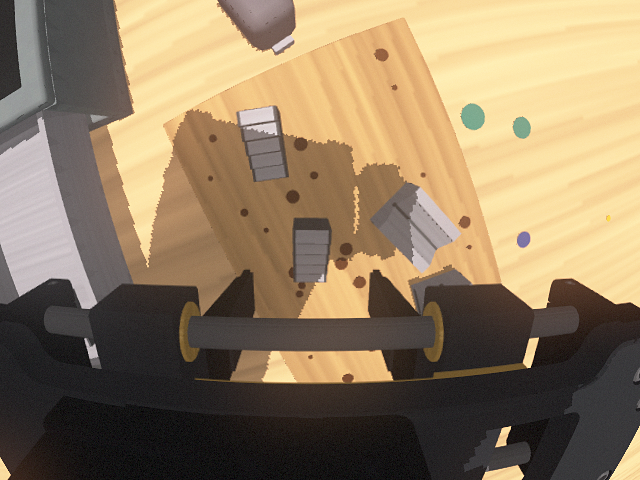

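View pics/s13.png

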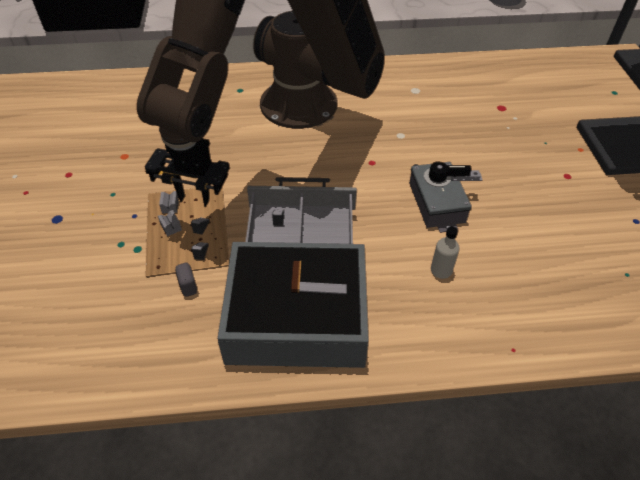

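Emit:
apply_moves(
  offset=[
    [0,0,-1],
    [0,0,-2],
    [0,0,-3],
    [0,0,-3.9],
    [0,0,-3.9],
    [0,0,-3.9],
    [0,0,-3.9],
    [0,0,-3.9],
    [0,0,-3.9],
    [0,0,0],
    [0,0,2],
  ],
  yaw=[0,0,0,0,0,0,0,0,0,0,0],
  jaw=[0.1,0.1,0.1,0.1,0.1,1,1,1,1,1,1],
)

```text
t: 22.2
eef_pos: [509.7, -286.3, 136.5]
tcp_rot: [1.466, 1.549, -2.02]
ft_force: [0.1, -0.7, -2.5]
opening: 0.264
```

Emit:
apply_moves(
  offset=[
    [0,0.5,0.6],
    [0.5,2,0.6],
    [1.5,4,0.6],
    [2.5,6,0.6],
    [2.97,7.72,0.6],
    [2.97,7.72,0.6],
    [2.97,7.72,0.2],
  ],
  yaw=[0,0.8,1.6,2.2,2.2,2.2,2.2],
  jaw=[1,1,1,1,1,1,1],
)

```text
t: 23.08
eef_pos: [583.7, -93.2, 141.0]
tcp_rot: [1.464, 1.549, -1.791]
ft_force: [-0.5, -0.4, -2.3]
opening: 0.264
```

```bash
python3 st.py w14
```

```text
[583.7 -93.2 141. ] [-0.5 -0.4 -2.3] op 0.264 23.075
jaw -1.6839533772979727 [-0.005 -0.021 -1.   ]
```

View pics/w14.png

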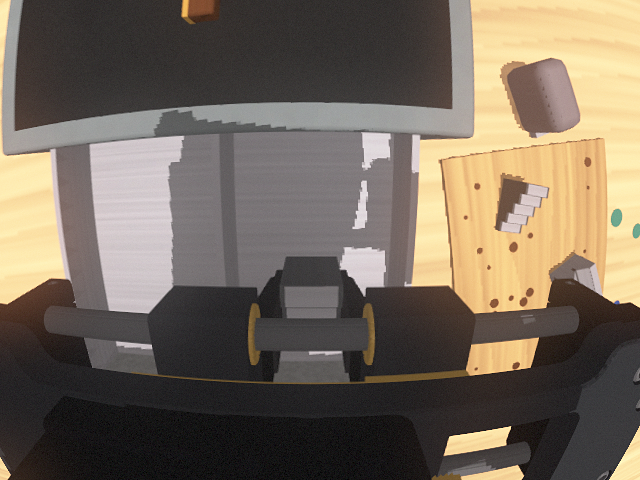

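Emit:
apply_moves(
  offset=[
    [-0.09,0,-1],
    [-0.09,0,-2.3],
    [-0.09,0,-3.4],
    [-0.09,0,-3.82],
    [-0.09,0,-3.82],
    [-0.09,0,-3.82],
    [-0.09,0,-3.82],
    [-0.09,0,-3.82],
    [-0.09,0,-1.5],
    [-0.09,0,0.5],
    [0,-1,0.5],
  ],
  yaw=[0,0,0,0,0,0,0,0,0,0,0],
  jaw=[1,1,1,1,1,0,0,0,0,0,0],
)

```text
t: 24.5
eef_pos: [584.4, -118.2, 156.0]
tcp_rot: [1.657, 1.548, -1.597]
ft_force: [-0.0, 0.3, -0.4]
opening: 0.5
```

```bash
python3 st.py w15; python3 -c "
from h import *
grab('scene','s15')"
```

```text
[ 584.4 -118.2  156. ] [-0.   0.3 -0.4] op 0.5 24.5
jaw -1.6830521416111637 [-0.001 -0.022 -1.   ]
```

View pics/s15.png

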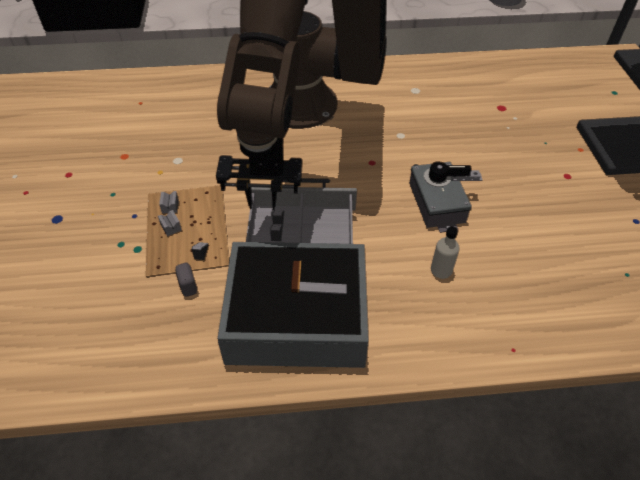

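Emit:
apply_moves(
  offset=[
    [0,-1.5,0],
    [0,-3.5,0],
    [0.31,-5.5,0],
    [0.31,-6.63,-1],
    [0.31,-6.63,-2],
    [0.31,-6.63,-2],
    [0.31,-6.63,-2],
  ],
  yaw=[0,-0.5,-0.9,-0.9,-0.9,-0.9,-0.9],
  jaw=[0,0,0,0,0,0,0],
)

```text
t: 25.48
eef_pos: [591.3, -285.3, 103.4]
tcp_rot: [1.461, 1.549, -1.89]
ft_force: [0.4, -0.4, 0.4]
opening: 0.505
```

```bash
python3 st.py w16
```

```text
[ 591.3 -285.3  103.4] [ 0.4 -0.4  0.4] op 0.505 25.475
jaw -1.7798058570672923 [-0.007 -0.021 -1.   ]
```

View pics/w16.png

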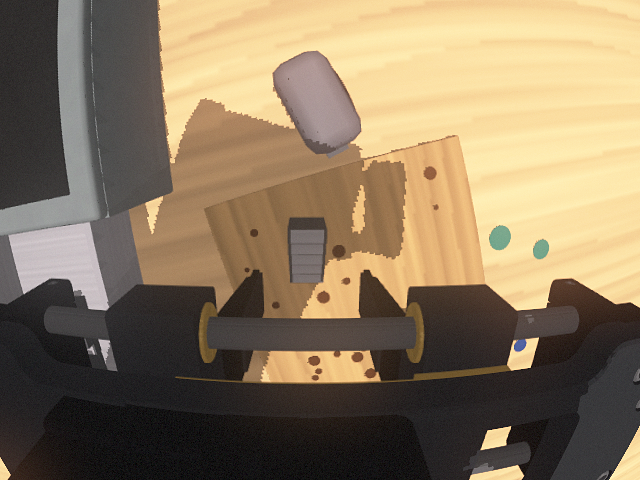

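Emit:
apply_moves(
  offset=[
    [0,0.05,-1],
    [0,0.05,-2],
    [0,0.05,-3],
    [0,0.05,-3.74],
    [0,0.05,-3.74],
    [0,0.05,-3.74],
    [0,0.05,-3.74],
    [0,0.05,-3.74],
    [0,0.05,-1.5],
    [0,0.05,0.5],
    [0,0.05,2],
  ],
  yaw=[0,0,0,0,0,0,0,0,0,0,0],
  jaw=[0,0,0,0,1,1,1,1,1,1,1],
)

```text
t: 26.9
eef_pos: [591.5, -284.2, 156.0]
tcp_rot: [1.552, 1.548, -1.799]
ft_force: [-0.3, -0.8, -2.8]
opening: 0.264
```

Emit:
apply_moves(
  offset=[
    [0,0.5,0],
    [0.3,2,0],
    [0.8,4,0],
    [1.3,6,0],
    [1.64,7.42,0],
    [1.64,7.42,0],
    [1.64,7.42,0],
  ],
  yaw=[0,0.5,0.93,0.93,0.93,0.93,0.93],
  jaw=[1,1,1,1,1,1,1],
)

```text
t: 27.78
eef_pos: [631.9, -98.5, 154.7]
tcp_rot: [1.466, 1.548, -1.787]
ft_force: [-0.2, -0.4, -1.8]
opening: 0.262
```

```bash
python3 st.py w17;python3 -c "
from h import *
c=grab('side','d17');im=cv2.imread('pics/d17.png');cv2.imwrite('pics/d17c.png',cv2.resize(im[130:330,280:520],None,fx=3,fy=3))"
```

```text
[631.9 -98.5 154.7] [-0.2 -0.4 -1.8] op 0.262 27.775
jaw -1.6818698713783495 [-0.005 -0.022 -1.   ]
```

View pics/w17.png

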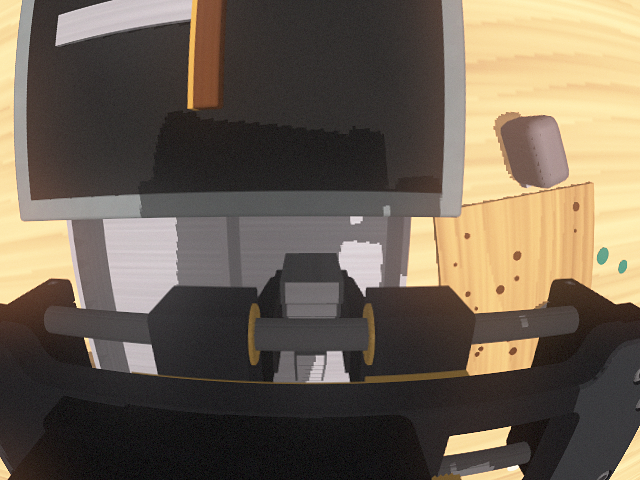

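View pics/d17c.png

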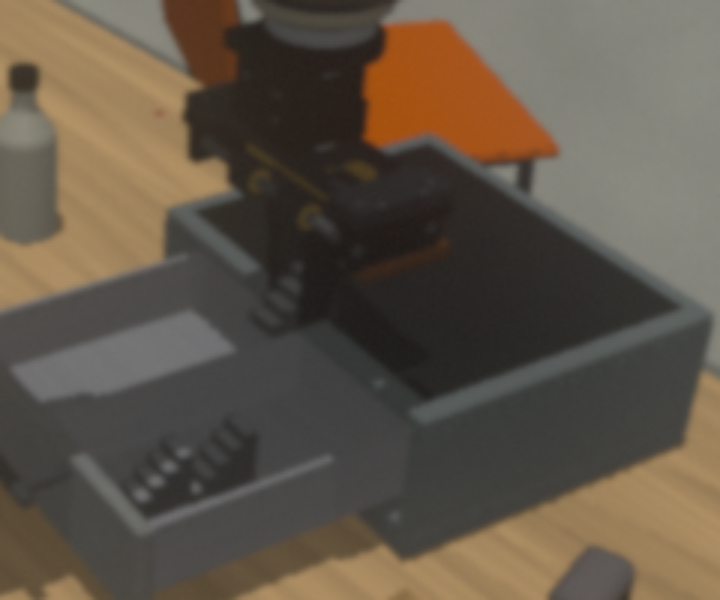

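```bash
python3 -c "
from h import *
c=load('w17')
print(onz(c,25,219,116),onz(c,460,215,116));print('blk end',onz(c,311,253,191), onz(c,311,251,191))
"
```

```text
[686.85123859  96.80184426 116.        ] [ 653.03732543 -192.64471682  116.        ]
blk end [ 662.31002666 -100.55888815  191.        ] [ 663.08546494 -100.64578795  191.        ]
```

Emit:
apply_moves(
  offset=[
    [-0.08,0,-1],
    [-0.08,0,-2],
    [-0.08,0,-3],
    [-0.08,0,-3.6],
    [-0.08,0,-3.9],
    [-0.08,0,-4.1],
  ],
  yaw=[0,0,0,0,0,0],
  jaw=[1,1,1,1,1,1],
)

```text
t: 28.62
eef_pos: [630.2, -99.7, 52.9]
tcp_rot: [1.53, 1.548, -1.724]
ft_force: [0.1, 0.3, -2.4]
opening: 0.26
```

Emit:
apply_moves(
  offset=[
    [0,0,-0.2],
    [0,0,-0.34],
    [0,0,-0.34],
  ],
  yaw=[0,0,0],
  jaw=[1,1,1],
)

```text
t: 29.0
eef_pos: [631.1, -99.9, 45.4]
tcp_rot: [1.642, 1.548, -1.612]
ft_force: [1.8, -0.6, 4.2]
opening: 0.26
```

```bash
python3 st.py w18;python3 -c "
from h import *
c=grab('side','d18');im=cv2.imread('pics/d18.png');cv2.imwrite('pics/d18c.png',cv2.resize(im[130:330,280:520],None,fx=3,fy=3))"
```

```text
[631.1 -99.9  45.4] [ 1.8 -0.6  4.2] op 0.26 29.0
jaw -1.6836546560333898 [-0.001 -0.023 -1.   ]
```

View pics/d18c.png

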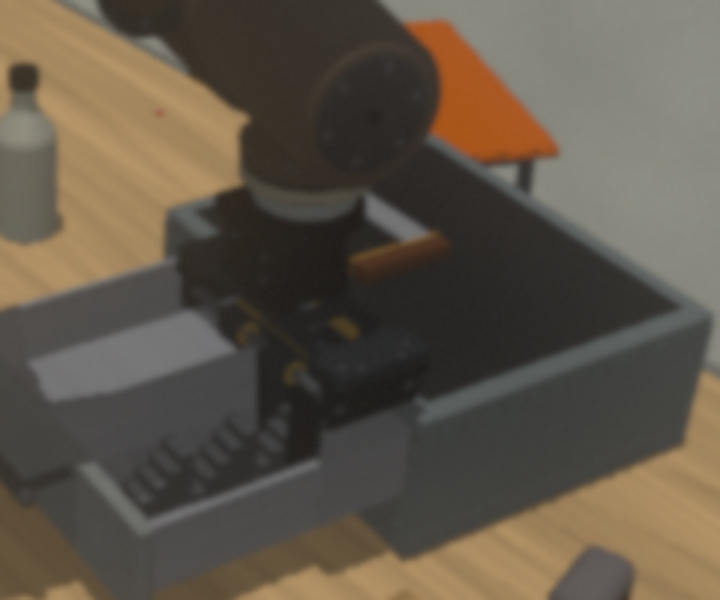

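Emit:
apply_moves(
  offset=[
    [0,0,0],
    [0,0,0],
    [0,0,0],
    [0,0,1.5],
    [0,0,3.5],
    [-0.5,-1.5,4.2],
    [-1.5,-3.5,4.2],
    [-2.5,-5.5,4.2],
    [-3.5,-7.5,4],
    [-4.6,-9.5,3.5],
    [-5.3,-10.55,3],
    [-5.3,-10.55,2.43],
    [-5.3,-10.55,2.43],
    [-5.3,-10.55,2.43],
  ],
  yaw=[0,0,0,0,0,0.9,1.8,2.7,3.6,4.5,5.4,5.4,5.4,5.4],
  jaw=[0,0,0,0,0,0,-0.3,-0.3,-0.3,-0.3,-0.3,-0.3,-0.3,-0.3],
)

```text
t: 30.85
eef_pos: [499.4, -362.7, 106.4]
tcp_rot: [1.647, 1.548, -1.041]
ft_force: [0.4, 0.1, -0.5]
opening: 0.653
```

```bash
python3 st.py w19;python3 -c "
from h import *
c=grab('scene','s19');im=cv2.imread('pics/s19.png');cv2.imwrite('pics/s19c.png',cv2.resize(im[150:310,130:390],None,fx=3,fy=3))"
```

```text
[ 499.4 -362.7  106.4] [ 0.4  0.1 -0.5] op 0.653 30.85
jaw -1.1174961292205179 [ 0.012 -0.02  -1.   ]
```

View pics/w19.png

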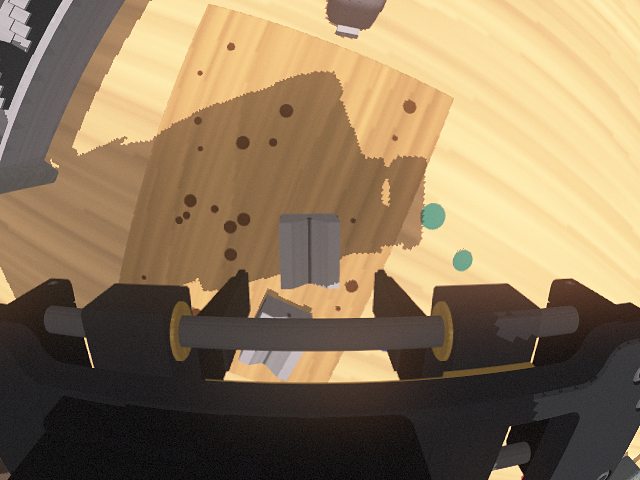

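View pics/s19c.png

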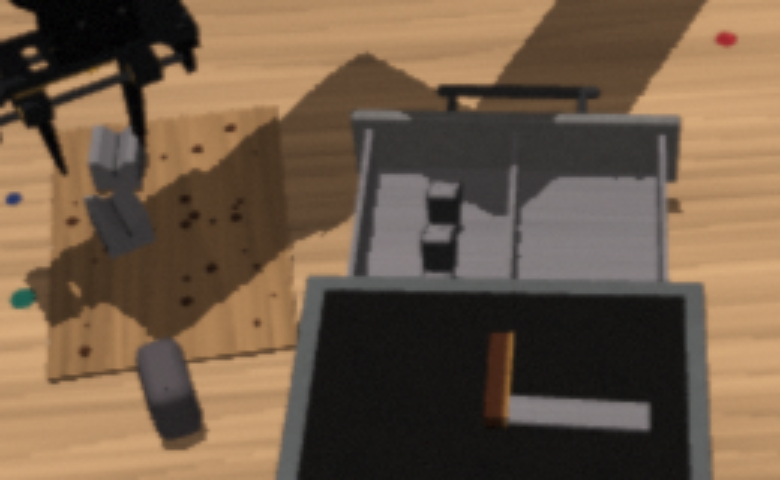

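Emit:
apply_moves(
  offset=[
    [0,0,-1],
    [0,0,-2],
    [0,0,-3],
    [0,0,-3.86],
    [0,0,-3.86],
    [0,0,-3.86],
    [0,0,-3.86],
    [0,0,-3.86],
    [0,0,-1.5],
    [0,0,0.5],
    [0,0,2],
  ],
  yaw=[0,0,0,0,0,0,0,0,0,0,0],
  jaw=[-0.3,-0.3,-0.3,-0.3,1,1,1,1,1,1,1],
)

```text
t: 32.33
eef_pos: [499.3, -362.8, 158.9]
tcp_rot: [1.665, 1.546, -1.023]
ft_force: [0.9, -0.3, -3.4]
opening: 0.424
```

Emit:
apply_moves(
  offset=[
    [0,1,0],
    [0.5,3,0],
    [1.2,5,0],
    [2,7,0],
    [2.8,9,0],
    [3.6,11,0],
    [4.4,13,0],
    [5.1,15,0],
    [5.28,15.52,0],
    [5.28,15.52,0],
    [5.28,15.52,0],
  ],
  yaw=[-0.5,-1.2,-2,-2.8,-3.6,-4.4,-5,-5.42,-5.42,-5.42,-5.42],
  jaw=[1,1,1,1,1,1,1,1,1,1,1],
)

```text
t: 33.7
eef_pos: [630.8, 23.9, 158.8]
tcp_rot: [1.64, 1.546, -1.617]
ft_force: [-0.0, 0.0, -3.3]
opening: 0.427
```

```bash
python3 st.py w20
```

```text
[630.8  23.9 158.8] [-0.   0.  -3.3] op 0.427 33.7
jaw -1.6855769353840377 [-0.001 -0.025 -1.   ]
```

View pics/w20.png

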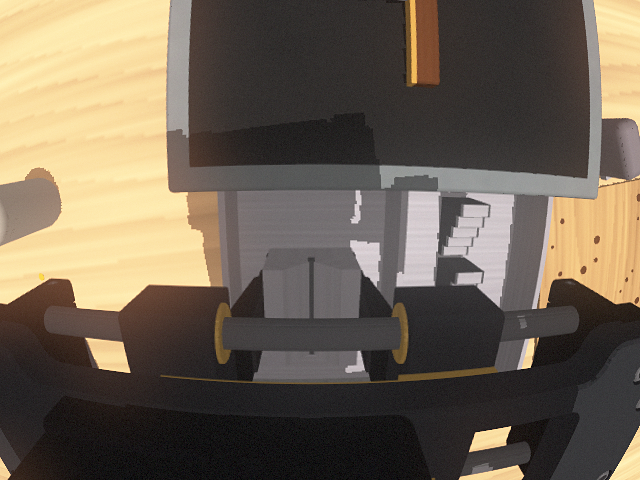

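Emit:
apply_moves(
  offset=[
    [0,0.05,-1],
    [0,0.05,-2.2],
    [0,0.05,-3.4],
    [0,0.05,-4.2],
    [0,0.05,-4.52],
    [0,0.05,-4.52],
    [0,0.05,-4.52],
    [0,0.05,-4.52],
    [0,0.05,-4.52],
    [0,0.05,-2.5],
    [0,0,-0.5],
    [0,0,0],
  ],
  yaw=[0,0,0,0,0,0,0,0,0,0,0,0],
  jaw=[1,1,1,1,1,1,-0.2,-0.2,-0.2,-0.2,-0.2,-0.2],
)

```text
t: 35.25
eef_pos: [632.0, 23.7, 162.4]
tcp_rot: [1.854, 1.545, -1.403]
ft_force: [0.2, 0.3, -0.3]
opening: 0.596
```

```bash
python3 st.py w21; python3 -c "
from h import *
c=grab('scene','s21');im=cv2.imread('pics/s21.png');cv2.imwrite('pics/s21c.png',cv2.resize(im[150:310,130:390],None,fx=3,fy=3))"
```

```text
[632.   23.7 162.4] [ 0.2  0.3 -0.3] op 0.596 35.25
jaw -1.686124631538565 [ 0.004 -0.025 -1.   ]
```

View pics/w21.png

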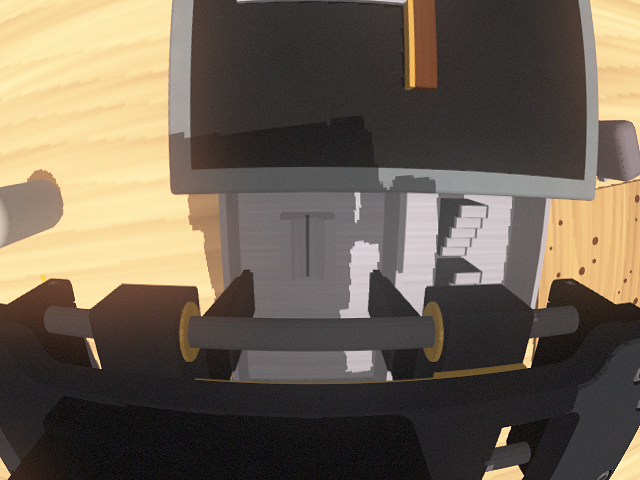

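View pics/s21c.png

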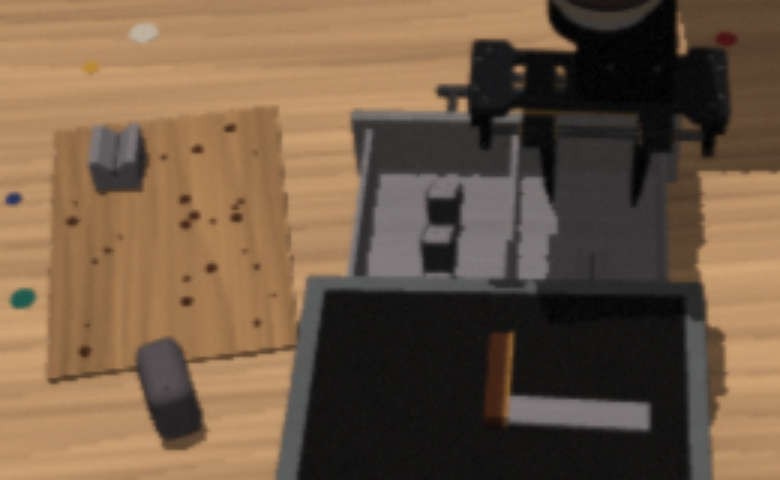

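Emit:
apply_moves(
  offset=[
    [-1,-2,0],
    [-2,-4,0],
    [-3.1,-6,0],
    [-4.2,-8,0],
    [-5.3,-10,0],
    [-6.4,-12,0],
    [-7.4,-14,0],
    [-8.3,-15.8,-1],
    [-8.34,-15.8,-2.25],
    [-8.34,-15.8,-2.25],
    [-8.34,-15.8,-2.25],
  ],
  yaw=[0,0,0,0.3,0.6,0.9,0.9,0.9,0.9,0.9,0.9],
  jaw=[-0.3,-0.3,-0.3,-0.3,-0.3,-0.3,-0.3,-0.3,-0.3,-0.3,-0.3],
)

```text
t: 36.72
eef_pos: [423.1, -370.8, 104.0]
tcp_rot: [1.733, 1.546, -1.429]
ft_force: [-0.6, -0.0, 0.1]
opening: 0.652
```

```bash
python3 st.py w22
```

```text
[ 423.1 -370.8  104. ] [-0.6 -0.   0.1] op 0.652 36.725
jaw -1.5911432676394002 [ 0.003 -0.024 -1.   ]
```

View pics/w22.png

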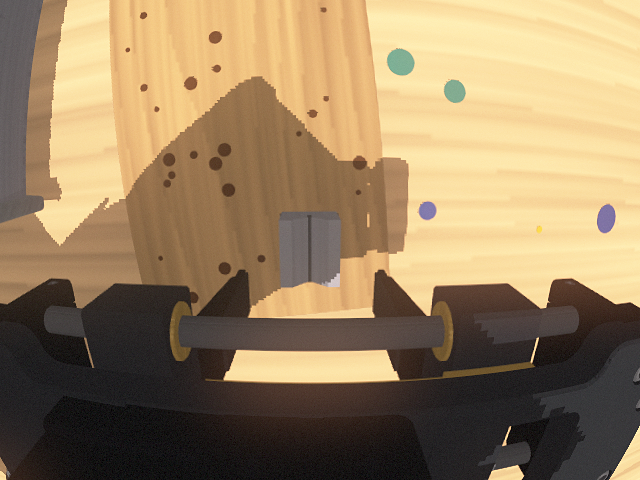

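Emit:
apply_moves(
  offset=[
    [0,0,-1],
    [0,0,-2],
    [0,0,-3],
    [0,0,-3.76],
    [0,0,-3.76],
    [0,0,-3.76],
    [0,0,-3.76],
    [0,0,-3.76],
    [0,0,-1.5],
    [0,0,0.5],
    [0,0,2],
  ],
  yaw=[0,0,0,0,0,0,0,0,0,0,0],
  jaw=[-0.3,-0.3,-0.3,-0.3,1,1,1,1,1,1,1],
)

```text
t: 38.15
eef_pos: [423.3, -370.7, 156.8]
tcp_rot: [1.782, 1.544, -1.379]
ft_force: [-0.2, -0.8, -5.8]
opening: 0.423
```

Emit:
apply_moves(
  offset=[
    [0,1,0],
    [0.6,3,0],
    [1.3,5,0],
    [2,7,0],
    [2.8,9,0],
    [3.6,11,0],
    [4.4,13,0],
    [5.2,15,0],
    [5.47,16.15,0],
    [5.47,16.15,0],
    [5.47,16.15,0],
  ],
  yaw=[0,0,-0.3,-0.6,-0.9,-0.9,-0.9,-0.9,-0.9,-0.9,-0.9],
  jaw=[1,1,1,1,1,1,1,1,1,1,1],
)

```text
t: 39.52
eef_pos: [558.9, 33.1, 156.0]
tcp_rot: [1.708, 1.544, -1.548]
ft_force: [-0.0, 0.3, -4.7]
opening: 0.424
```

```bash
python3 st.py w23
```

```text
[558.9  33.1 156. ] [-0.   0.3 -4.7] op 0.424 39.525
jaw -1.684591214671834 [ 0.001 -0.026 -1.   ]
```

View pics/w23.png

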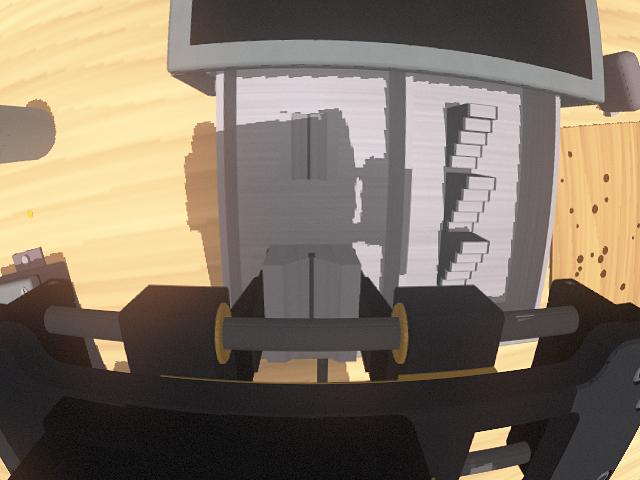

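Emit:
apply_moves(
  offset=[
    [0,0.04,-1],
    [0,0.04,-2.2],
    [0,0.04,-3.4],
    [0,0.04,-4.2],
    [0,0.04,-4.42],
    [0,0.04,-4.42],
    [0,0.04,-4.42],
    [0,0.04,-4.42],
    [0,0.04,-4.42],
    [0,0.04,-2.5],
    [0,0,-0.5],
    [0,0,1],
    [0,0,1.5],
  ],
  yaw=[0,0,0,0,0,0,0,0,0,0,0,0,0],
  jaw=[1,1,1,1,1,1,-0.2,-0.2,-0.2,-0.2,-0.2,-0.2,-0.2],
)

```text
t: 41.2
eef_pos: [559.7, 32.7, 195.9]
tcp_rot: [1.856, 1.544, -1.4]
ft_force: [0.3, -0.1, -0.8]
opening: 0.602
```

```bash
python3 st.py w24; python3 -c "
from h import *
c=grab('scene','s24');im=cv2.imread('pics/s24.png');cv2.imwrite('pics/s24c.png',cv2.resize(im[150:310,130:390],None,fx=3,fy=3))"
```

```text
[559.7  32.7 195.9] [ 0.3 -0.1 -0.8] op 0.602 41.2
jaw -1.6853527598956564 [ 0.005 -0.026 -1.   ]
```

View pics/w24.png

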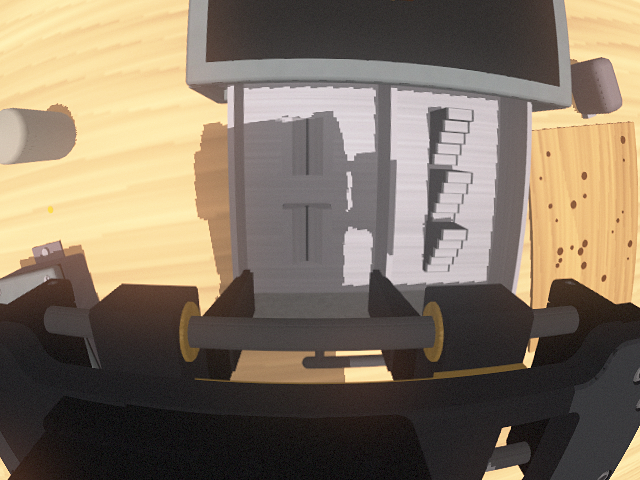

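View pics/s24c.png

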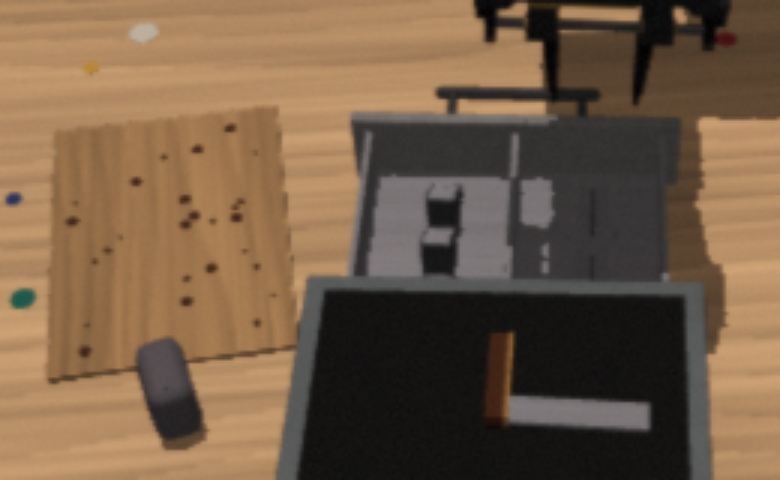

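Emit:
apply_moves(
  offset=[
    [-0.5,0,0.5],
    [-1.5,-0.5,0.5],
    [-2.5,-1,0.5],
    [-3.5,-1.5,0.5],
    [-4.5,-2,0.5],
    [-4.96,-2.08,0],
    [-4.96,-2.08,-0.5],
    [-4.96,-2.08,-1],
    [-4.96,-2.08,-1.6],
    [-4.96,-2.08,-1.6],
    [-4.96,-2.08,-1.6],
    [-4.96,-2.08,-1.6],
  ],
  yaw=[1.5,3,4.5,6,7.5,9,10.5,12,13.5,15,15,15],
  jaw=[0.41,0.41,0.41,0.41,0.41,0.41,0.41,0.41,0.41,0.41,0.41,0.41],
)

```text
t: 42.8
eef_pos: [435.1, -19.3, 153.8]
tcp_rot: [1.802, 1.545, 0.113]
ft_force: [-0.6, 0.3, 0.6]
opening: 0.296
```

```bash
python3 st.py w25
```

```text
[435.1 -19.3 153.8] [-0.6  0.3  0.6] op 0.296 42.8
jaw -0.11809396160241192 [ 0.025  0.003 -1.   ]
```

View pics/w25.png

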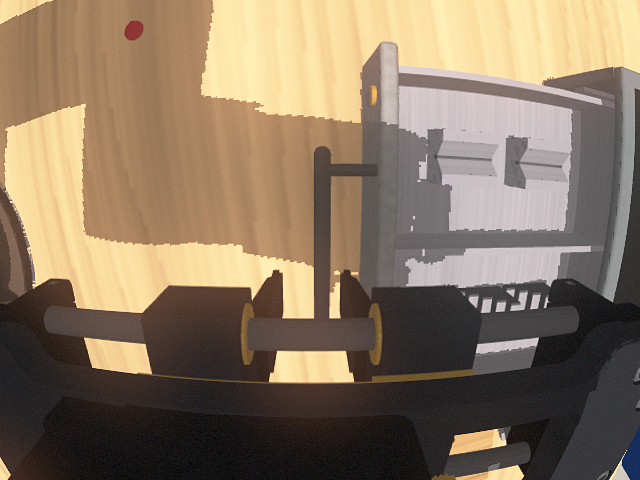

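```bash
python3 -c "
from h import *
c=load('w25');a=onz(c,322,160,88);b=onz(c,322,300,88);print(a,b, b+(b-a)/(b[1]-a[1])*(-19.3-b[1]))
c=load('w6');a=onz(c,311.5,160,88);b=onz(c,311,300,88);print(a,b)
c=load('w8');print(onz(c,313.5,150,88),onz(c,311.5,280,88))
"
```

```text
[450.83159806  41.82361274  88.        ] [440.25622061 -52.27773892  88.        ] [443.96235267 -19.3         88.        ]
[622.89576047  22.46335856  88.        ] [613.15563732 -71.5921129   88.        ]
[442.51892749  49.66811693  88.        ] [436.25492284  -3.9791366   88.        ]
```

Emit:
apply_moves(
  offset=[
    [0.3,0,-1],
    [0.3,0,-2],
    [0.3,0,-3],
    [0.3,0,-3.4],
    [0.3,0,-3.4],
    [0.3,0,-3.4],
    [0.3,0,-3.4],
    [0.3,0,-3.4],
    [0.3,0,-3.4],
  ],
  yaw=[0,0,0,0,0,0,0,0,0],
  jaw=[0.41,0.41,0.41,0.41,0.41,1,1,1,1],
)

```text
t: 43.98
eef_pos: [443.3, -19.4, 69.7]
tcp_rot: [1.776, 1.543, 0.088]
ft_force: [0.1, -0.6, 7.1]
opening: 0.11
```

Emit:
apply_moves(
  offset=[
    [0.1,-0.01,0],
    [0.3,-0.03,0],
    [0.6,-0.07,0],
    [1,-0.11,0],
    [1.5,-0.17,0],
    [2,-0.23,0],
    [2.5,-0.29,0],
    [3,-0.34,0],
    [3.5,-0.4,0],
    [4,-0.46,0],
    [4.5,-0.51,0],
    [5,-0.57,0],
    [5.5,-0.63,0],
    [5.9,-0.67,0],
    [6.2,-0.71,0],
    [6.4,-0.73,0],
    [6.5,-0.74,0],
    [6.5,-0.74,0],
  ],
  yaw=[0,0,0,0,0,0,0,0,0,0,0,0,0,0,0,0,0,0],
  jaw=[1,1,1,1,1,1,1,1,1,1,1,1,1,1,1,1,1,1],
)

```text
t: 46.22
eef_pos: [606.4, -38.1, 69.8]
tcp_rot: [1.761, 1.542, 0.073]
ft_force: [1.7, -4.9, 2.1]
opening: 0.107
```

```bash
python3 st.py w26; python3 -c "
from h import *
c=grab('scene','s26')"
```

```text
[606.4 -38.1  69.8] [ 1.7 -4.9  2.1] op 0.107 46.225
jaw -0.11749536049291669 [ 0.029  0.002 -1.   ]
```

View pics/s26.png

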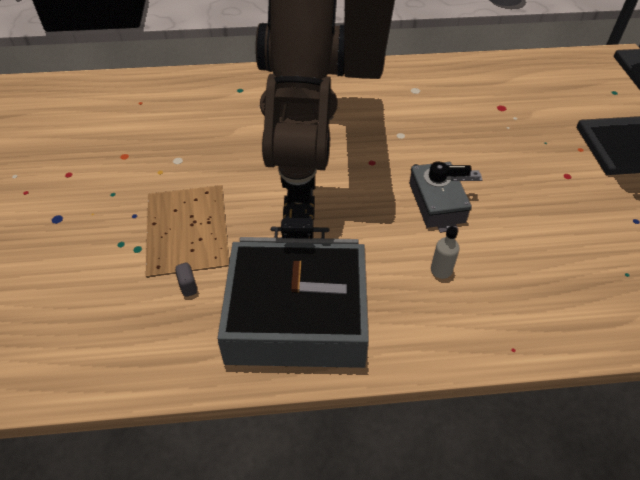

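View pics/w26.png

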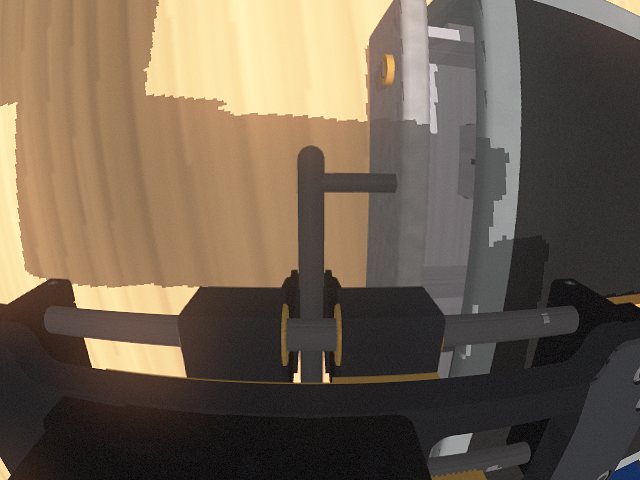

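Emit:
apply_moves(
  offset=[
    [0.15,-0.02,0],
    [0.35,-0.04,0],
    [0.55,-0.06,0],
    [0.75,-0.09,0],
    [0.9,-0.1,0],
    [1,-0.11,0],
    [1,-0.11,0],
  ],
  yaw=[0,0,0,0,0,0,0],
  jaw=[1,1,1,1,1,1,1],
)

```text
t: 47.2
eef_pos: [632.0, -41.1, 69.8]
tcp_rot: [1.746, 1.54, 0.058]
ft_force: [0.1, -5.5, 2.2]
opening: 0.109
```

Not at the stop yet; keep inching in.

Emit:
apply_moves(
  offset=[
    [0.08,-0.01,0],
    [0.16,-0.02,0],
    [0.24,-0.03,0],
    [0.32,-0.03,0],
    [0.32,-0.03,0],
  ],
  yaw=[0,0,0,0,0],
  jaw=[1,1,1,1,1],
)

```text
t: 47.82
eef_pos: [634.1, -41.2, 69.6]
tcp_rot: [1.882, 1.554, 0.195]
ft_force: [-32.3, -4.3, 23.1]
opening: 0.109
```

```bash
python3 st.py w27
```

```text
[634.1 -41.2  69.6] [-32.3  -4.3  23.1] op 0.109 47.825
jaw -0.11682711971185115 [ 0.017  0.003 -1.   ]
```

View pics/w27.png

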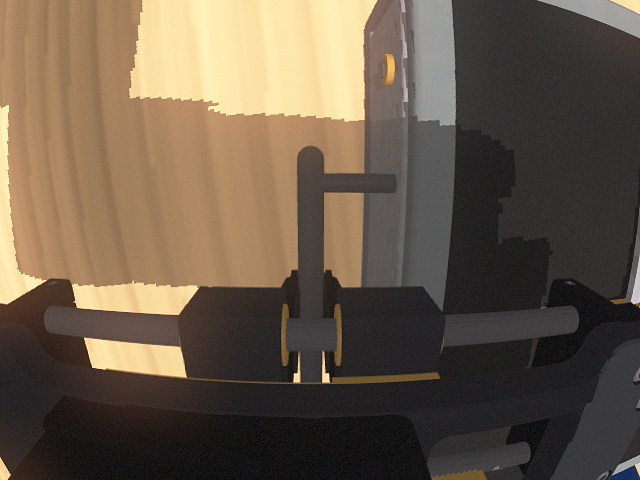

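Emit:
apply_moves(
  offset=[
    [0,0,0],
    [0,0,0],
    [0,0,0],
    [0,0,0],
    [0,0,1],
    [0,0,3],
    [-0.5,-1.5,5],
    [-1,-2.5,6.5],
    [-1,-2.5,6.5],
    [-1,-2.5,6.5],
  ],
  yaw=[0,0,0,0,0,0,0,0,0,0],
  jaw=[0.45,0.45,0.45,0.45,0.45,0.45,0.45,0.45,0.45,0.45],
)

```text
t: 49.12
eef_pos: [609.0, -103.4, 231.3]
tcp_rot: [1.916, 1.554, 0.228]
ft_force: [-1.0, -0.2, 0.5]
opening: 0.274
```

```bash
python3 st.py w28; python3 -c "
from h import *
c=grab('scene','s28')
im=cv2.imread('pics/s28.png');cv2.imwrite('pics/s28c.png',cv2.resize(im[140:370,140:500],None,fx=2.2,fy=2.2,interpolation=cv2.INTER_CUBIC))
c=load('w28')"
```

```text
[ 609.  -103.4  231.3] [-1.  -0.2  0.5] op 0.274 49.125
jaw -0.1170659583698451 [ 0.016  0.004 -1.   ]
```

View pics/w28.png

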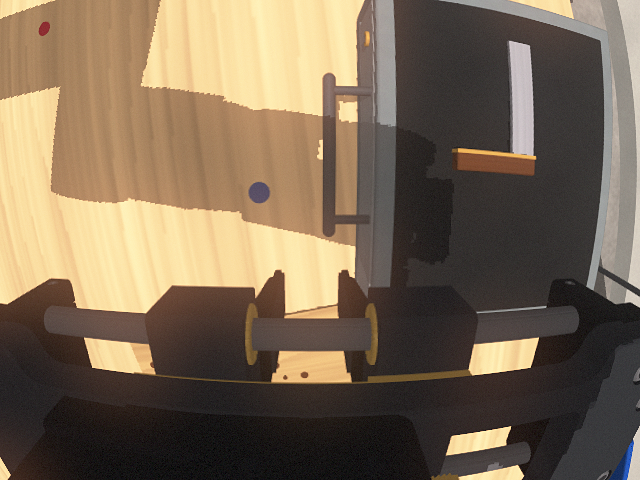

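View pics/s28c.png

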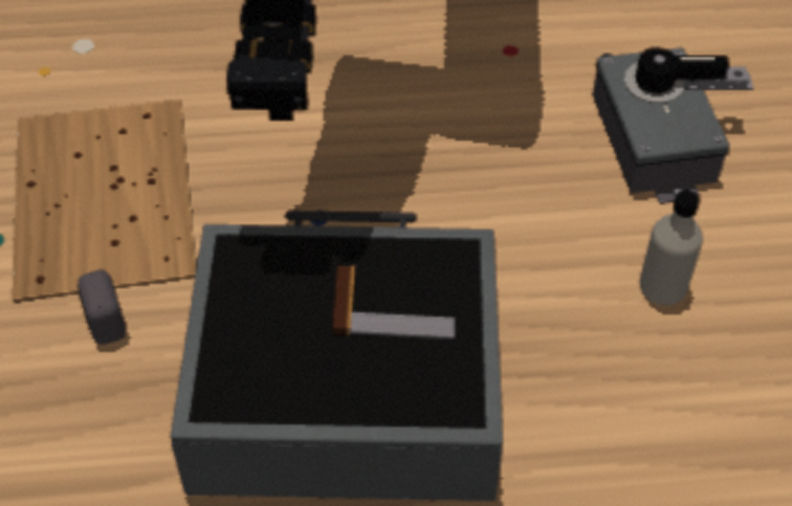

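```bash
python3 -c "
from h import *
c=load('w28');a=onz(c,329,76,88);b=onz(c,329,234,88);print(a,b,(a+b)/2)
s=load('s28')
print('bar home scene',onz(s,140+290/2.2,140+216/2.2,88),onz(s,140+415/2.2,140+217/2.2,88))
im=cv2.imread('pics/s28.png');cv2.imwrite('pics/s28h.png',cv2.resize(im[150:195,425:490],None,fx=10,fy=10,interpolation=cv2.INTER_CUBIC))
cv2.imwrite('pics/s28f.png',cv2.resize(im[225:265,220:380],None,fx=5,fy=5,interpolation=cv2.INTER_CUBIC))
"
```

```text
[641.30149833  25.97922686  88.        ] [ 625.97587111 -108.85608395   88.        ] [633.63868472 -41.43842855  88.        ]
bar home scene [ 627.9935521  -102.99800296   88.        ] [641.37680948  29.25926356  88.        ]
```

View pics/s28h.png

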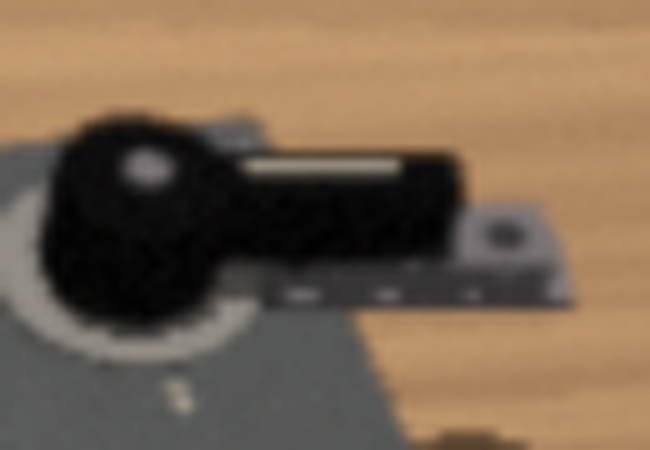

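```bash
python3 -c "
from h import *
print(onz(load('s28'),475.5,173.5,80), proj(load('s28'),[446.8,434.6,80]))
d=np.abs(load('s28')['frame'][150:195,425:490].astype(int)-load('s24')['frame'][150:195,425:490]).max();print('diff',d)
env.job_done()"
```

```text
[447.91384386 437.78979121  80.        ] [474.19679347 173.28246615]
diff 9
the job is handed in; nothing more can be done
```

The drilling station is shut down and the job is handed in, at about 49 s of the 210 s allowed; no verdict is reported back.

- **Isolator:** I swung the handle to off first. Just after release, a close wrist view showed its hole less than 1 mm sideways from the hasp's hole. Over the last part of the run the handle did not move in the scene camera. My final scene-camera fix put its hole about 3 mm further out than the wrist camera had, mostly along the lever; I take that as the difference between the two cameras.
- **Drawer:** I pulled it to its stop (about 36 N resistance). It slid back a few millimetres when I released the handle, but it had already been held at the stop, and it stayed well open for loading.
- **Blocks:** This start had five, and the drilling board is now empty. Three step blocks are in the right-hand bay and two V-blocks in the left-hand bay. I saw all five in place before closing.
- **Drawer closed:** I pushed it home until it met the stop (about 32 N). After release, the wrist view put the bar at x 633.6 mm, against 634.1 mm held at the stop.
- **Bystanders:** The oil bottle, tape measure and try square look where they started in the last scene picture; I did not measure them. The arm was clear of everything when I handed in.

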